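Tip the green kit box out of the packed row and stand it on the painting sheet

TASK

Fetch the green-topped kit box from the tightly packed row: tip it forwards out of the row until it leans on the rack's green front rail, then take hold of it, pull it free and set it down upright in the middle of the white sheet on the painting board, letting go only once it stands there. Leave the other boxes standing in the rack and do not disturb the pots, tub, cup or brush.

Things in the scene. Friction and masses are not known exactly. Their poses are not given: they have to be found in the camera images.
- box_green: The kit box to fetch: closed upright cardboard box, 90 deep (its x) x 46 thick (its y) x 170 tall (its z), about 0.22 kg (0.15 to 0.31), its top 45 mm and lid painted green on all sides, the rest brown card. Origin at the centre of its underside. It starts in one of the three middle places of the row.
- rack: Fixed plywood rack with five like-sized kit boxes upright in one tight row along its y (pitch 47.5 mm, middle box at y = 0, gaps 1.5: no room for a finger between). Nothing is above the row. Origin on the table under the row's centre; x points from the open front (robot's side) to the back. Box feet at z = 12, tops z = 182, front faces x = -45, rear faces x = 45. End cheeks at y = +-127 reach z = 112.
- rack_back (a point): Middle of the top edge of the rack's back board (x 46.5 to 58.5 in the rack's frame), at z = 102: the upper 80 mm of the boxes' rear faces stands free above it, with open room behind.
- rack_lip (a point): Middle of the top of the lip on the rack's floor, 6 mm high, just in front of the boxes (rack x -54.5 to -46.5): it stops their feet sliding forwards. The 12 mm floor runs on to rack x = -110.
- rail: Fixed green round bar, diameter 16, 250 long along the rack's y, at the rack's front: origin at its middle, at rack x = -97, z = 70. A box tipped forwards about its lower front edge passes its balance point at 28 degrees and comes to rest, stable, leaning on this bar 38 to 44 degrees from upright, its top standing out of the row.
- board: Fixed brown cardboard painting board, 240 (x) x 290 (y), 4 mm thick, with a white paper sheet 180 x 180 in its middle. Origin at its centre on the table; its surface is at z = 4. It lies on the other side of the table from the rack (either may be left or right). Two small pots stand on its far corners.
- box_red: Another kit box of the row, the same size and build as the green one but with a red top. Leave it standing in the rack. Origin at the centre of its underside.
- box_yellow: Another kit box of the row, the same size and build as the green one but with a yellow top. Leave it standing in the rack. Origin at the centre of its underside.
- box_blue: Another kit box of the row, the same size and build as the green one but with a blue top. Leave it standing in the rack. Origin at the centre of its underside.
- box_white: Another kit box of the row, the same size and build as the green one but with a white top. Leave it standing in the rack. Origin at the centre of its underside.
- pot_teal: Bystander: small teal-lidded paint pot, 40 diameter, 40 tall, on the board. Origin at the centre of its underside.
- pot_red: Bystander: small red-lidded paint pot, 40 diameter, 40 tall, on the board. Origin at the centre of its underside.
- gel_tub: Bystander: white gel tub, 84 diameter, 95 tall. Origin at the centre of its underside.
- cup: Bystander: white plastic cup, 72 diameter, 85 tall. Origin at the centre of its underside.
- brush: Bystander: paint brush, 160 long, lying on the board beside the sheet. Origin at the centre of its underside.
Not all that is in view belongs to the job. What is shaped like the box_yellow but pink is not meant.

How it is judged (in metres and radians):
On the way, in this order (a step that is already met when the one before it is completed fails the run):
1. the green box, its foot still in the rack, leans forwards on the front rail (angle between box_green's own z axis and vertical between 0.55 and 0.95 rad and contact force between box_green and rail above 0.1 N and z of box_green in the frame of rack below 0.08 m and x of box_green in the frame of rack above -0.09 m), for 0.2 s.
2. the green box stands upright in the middle of the sheet while still held (horizontal distance between box_green and board below 0.045 m and z of box_green in the frame of board below 0.012 m and angle between box_green's own z axis and vertical below 0.1 rad and contact force between the fingers and box_green above 0.5 N), for 0.05 s.
At the end, for the whole second after the job is handed in: The green box stands upright (within 0.1 rad) and at rest on the painting board, released, the centre of its underside within 45 mm of the sheet's centre; the four other boxes stand upright (within 0.1 rad) within 30 mm of where they were; each bystander is within 40 mm of where it was (horizontal distance between box_green and board below 0.045 m and z of box_green in the frame of board below 0.012 m and angle between each of box_green, box_red, box_yellow, box_blue, box_white's own z axis and vertical below 0.1 rad and linear speed of box_green below 0.02 m/s and contact force between the fingers and box_green below 0.1 N and distance of each of box_red, box_yellow, box_blue, box_white from where it was at the start of the episode below 0.03 m and distance of each of pot_teal, pot_red, gel_tub, cup, brush from where it was at the start of the episode below 0.04 m); the robot touches nothing.
It fails at once if another kit box is tipped over 0.4 rad or moved more than 60 mm (angle between any of box_red, box_yellow, box_blue, box_white's own z axis and vertical above 0.4 rad or distance of any of box_red, box_yellow, box_blue, box_white from where it was at the start of the episode above 0.06 m).
It fails at once if a bystander is moved more than 40 mm (distance of any of pot_teal, pot_red, gel_tub, cup, brush from where it was at the start of the episode above 0.04 m).
It also fails if it takes over 61 s, if anything falls off the work surface, if the arm or the gripper's body presses on something with over 40 N, if the wrist force passes 120 N, or if a joint passes its speed limit or range.

ROBOT

A 6-joint arm with a two-finger parallel gripper is mounted at the origin on the work surface. World frame = base frame: x ahead of the robot, y to its left, z up, the work surface at z = 0. Lengths are in mm, angles in rad, forces in N, time in s.
With the tool pointing down it reaches from about 350 to 975 mm from the base axis. Payload 7.1 kg.
Tool frame: the origin (TCP) lies at the very end of the fingers, on their centre line; the grasp point (between the pads) lies 19 mm behind it; y points along the fingers, x is the direction in which the jaws open and shut, and the axes are right-handed (so a half turn about y gives the same grasp; the last joint's range is limited). The gripper opens to 88 mm and grips with 3 to 60 N. Pads are 20 mm wide; open, the fingers measure 115 mm over their backs; the gripper's body (75 mm by 178 mm) begins 61 mm behind the grasp point.
Start: joints at [1.241, 0.423, 1.63, -0, 1.089, -0.019], TCP at [191.106, 595.049, 222.675] pointing down, gripper open.
Joint ranges: [-3, 3], [-0.9, 2.11], [0.09, 2.58], [-1.31, 4.45], [0.11, 2.69], [-2.54, 2.54]. Speed limits (rad/s): [2.39, 2.39, 3.01, 3.14, 3.14, 3.14].

INTERFACE

Orientations are given as a rotation vector (axis times angle).
In Python, from workcell import ctrl gives the robot as it stands. The module is installed in compiled form; this text tells all that it offers.
- The arm moves only by the tool jog_arm, never from a script. Its argument "steps" is a list of rows, each an object with "turn": the turn, a rotation vector about the world's x, y, z scaled (see below), a list of three; "dp": the shift along the world's x, y, z scaled (see below), a list of three; "claw": the opening, from 0 (shut) to 1 (fully open). In form: [{"turn": [wx, wy, wz], "dp": [x, y, z], "claw": claw}, ...]. A call has 1 to 12 rows; each row is the pose to reach, as a shift and turn from the pose measured when the call began, turning the shorter way round; what a row does not reach only later rows make up. The controller multiplies each number of a shift by 80 mm and each number of a turn by pi rad. A row lasts 1/12 s, in which the tool goes at most 41.7 mm and 7.16 degrees, less where a joint would pass 70% of its speed; a pose out of reach is approached as far as the arm can. A call with a number of a shift or a turn outside -1 to 1 is refused whole. A call with a gripper value outside its range is refused whole. The fingers move at their own pace and stop on an object; the grip force is fixed at half the most. Time passes only in rows, so rows that repeat a pose let the fingers close. It gives the time, the measured TCP pose, the force and the opening at its end, in the units of the state.
- ctrl.get_obs(): the state, without advancing time (a new reading comes with each control period).
- ctrl.get_image(name): name is "side" or "top" or "wrist"; returns a dict with "img" (384x512x3 uint8, red, green, blue), "range_z" (384x512 float32, mm along the optical axis (not along the pixel's ray), 0 where there is no reading), "fovy" (degrees; the focal length in pixels is half the picture's height over the tangent of half this angle, whatever the lens; pixels are square), "cx", "cy" (the principal point, pixels), "dist_coeffs" ([k1, k2, p1, p2, k3] as OpenCV has them; the pictures are not rectified), "camera_from_world" (4x4, takes a point from world to camera coordinates); the wrist camera has in their place "hand_eye" (4x4, takes a point from camera to tool coordinates, whose origin is the TCP and whose axes are the tool frame's). Camera axes: x right, y down, z forward; pixel columns grow to the right and rows downward; lengths in mm; the calibration is good to about 2 mm. A picture is of the moment at which its call begins: read the wrist's pose just before it.
- ctrl.close_job(): hands the job in, once; it reports no verdict.
The state is a dict: "t": time; "qpos": joint angles; "qvel": joint speeds; "joint_torque": joint torques, N m; "ee_pos": TCP position; "orientation": TCP orientation; "ft_force": force on the tool from outside, world axes, zero at the start; "moment": the same for the moment, N m; "width": finger opening in mm.
Only numpy, scipy, OpenCV 4.12 (cv2) and the standard library are available. Lean on these libraries where they do the work, as an engineer would, in place of code of your own. Each camera call takes 0.05 s, during which the arm holds its last target.

## Working session

There is one attempt and no reset: what is moved stays moved. The work goes in short steps, Python scripts to look and compute and a tool call to move; the robot and the scene stay as the last step left them, time stands still between calls to the robot, and variables do not carry over. Pictures are saved under pics/ and viewed, and the job is handed in when it is done.

Besides the shell and the picture viewer there is one more tool, called after "Request:" as name(argument=value, ...) on one line, values as JSON. jog_arm: Moves the arm, as the interface text tells. Its arguments: {"type":"object","properties":{"steps":{"type":"array","items":{"type":"object","properties":{"turn":{"type":"array","items":{"type":"number"}},"dp":{"type":"array","items":{"type":"number"}},"claw":{"type":"number"}}}}},"required":["steps"]}

```bash
mkdir -p pics; cat > h.py <<'E'
import numpy as np,cv2
from workcell import ctrl
from scipy.spatial.transform import Rotation as R
def K(d):
    f=d["img"].shape[0]/2/np.tan(np.radians(d["fovy"])/2)
    return np.array([[f,0,d["cx"]],[0,f,d["cy"]],[0,0,1.]])
def grab(n):
    o=ctrl.get_obs(); d=ctrl.get_image(n); d["o"]=o
    if n=="wrist":
        T=np.eye(4);T[:3,:3]=R.from_rotvec(o["orientation"]).as_matrix();T[:3,3]=o["ee_pos"]
        d["wfc"]=T@np.array(d["hand_eye"])
    else: d["wfc"]=np.linalg.inv(np.array(d["camera_from_world"]))
    return d
def cloud(d):
    h,w=d["range_z"].shape
    uv=np.stack(np.meshgrid(np.arange(w),np.arange(h)),-1).reshape(-1,1,2).astype(np.float64)
    n=cv2.undistortPoints(uv,K(d),np.array(d["dist_coeffs"],float)).reshape(h,w,2)
    z=d["range_z"][...,None]
    P=np.concatenate([n*z,z],-1)
    W=P@d["wfc"][:3,:3].T+d["wfc"][:3,3]
    W[d["range_z"]<=0]=np.nan
    return W
def save(d,name,crop=None,s=1.5):
    im=d["img"]
    if crop: im=im[crop[1]:crop[3],crop[0]:crop[2]]
    im=cv2.resize(im,None,fx=s,fy=s,interpolation=cv2.INTER_CUBIC)
    cv2.imwrite("pics/"+name,im[...,::-1])
E
python3 - <<'E'
from h import *
import pickle
for n in("side","top"):
    d=grab(n); save(d,n+"0.png"); pickle.dump(d,open(n+"0.pkl","wb"))
    print(n,d["wfc"][:3].round(2).tolist(),d["fovy"])
o=d["o"];print(o)
E
```

```text
side [[0.8, -0.4, 0.45, -115.22], [-0.6, -0.53, 0.6, -855.52], [0.0, -0.75, -0.66, 1120.67]] 42.454940876875455
top [[-0.0, -1.0, 0.09, 476.75], [-1.0, 0.0, -0.0, 55.39], [0.0, -0.09, -1.0, 1270.71]] 44.885372384132275
{'t': 0.05, 'qpos': array([ 1.24099726e+00,  4.23852054e-01,  1.63066916e+00,  1.57136960e-05,
        1.08857540e+00, -1.89985159e-02]), 'qvel': array([ 0.00057121, -0.00067591, -0.00238357, -0.0008625 , -0.00131997,
        0.00063983]), 'joint_torque': array([ 1.85736150e-05, -5.46086383e+01, -2.74615788e+01,  6.45772135e-02,
        1.87102519e-02, -1.52780785e-05]), 'ee_pos': array([190.93358546, 594.55380878, 221.90287259]), 'orientation': array([-1.34122794, -0.97635383,  0.97841073]), 'ft_force': array([ 0.4071894 ,  0.35233122, -1.31510202]), 'moment': array([-0.02052204,  0.02114136, -0.02715487]), 'width': 87.81016590515885}
```

View pics/side0.png

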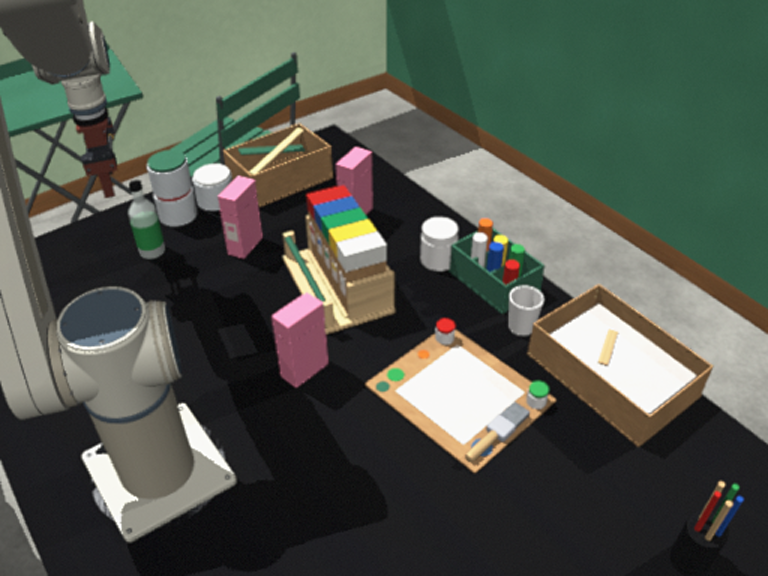

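View pics/top0.png

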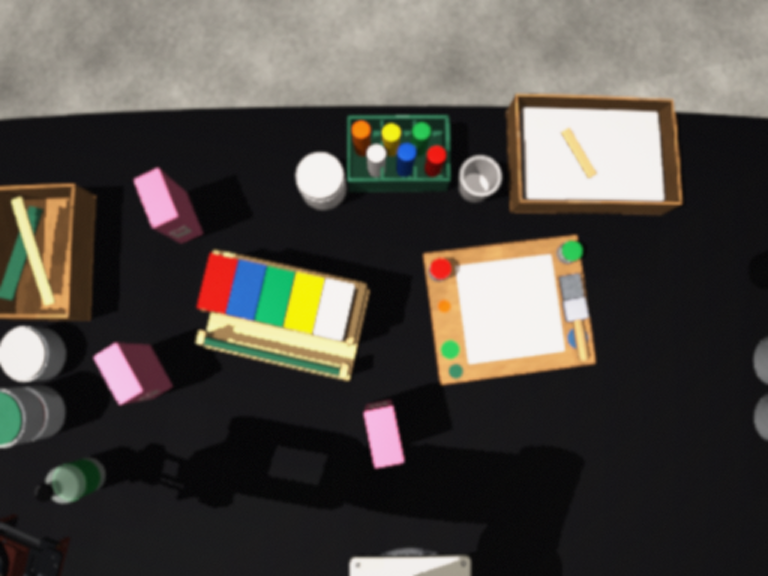

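The side view shows the row red, blue, green, yellow, white, with green in the middle at about (350,225). In the top view the green lid is at about (275,297) and the sheet at about (512,310). Three pink decoy boxes stand nearby. Next I'll measure these.

```bash
python3 - <<'E'
from h import *
import pickle
for n in("top","side"):
    d=pickle.load(open(n+"0.pkl","rb")); W=cloud(d); hsv=cv2.cvtColor(d["img"],cv2.COLOR_RGB2HSV).astype(int)
    H,S,V=hsv[...,0],hsv[...,1],hsv[...,2]
    z=W[...,2]
    X,Y=W[...,0],W[...,1]
    # lids
    m=(abs(z-182)<6)&(X>300)&(X<750)&(Y>80)&(Y<320)
    for nm,c in dict(red=((H<8)|(H>172))&(S>150),blue=(H>100)&(H<125)&(S>120),green=(H>50)&(H<90)&(S>120),yellow=(H>22)&(H<35)&(S>150),white=(S<40)&(V>150)).items():
        p=W[m&c]
        if len(p)<30: print(nm,len(p));continue
        r=cv2.minAreaRect(p[:,:2].astype(np.float32)); print(n,nm,len(p),p.mean(0).round(1),[np.round(v,1) for v in r])
    p=W[m]; r=cv2.minAreaRect(p[:,:2].astype(np.float32)); print("all",r)
    m=(abs(z-4)<8)&(S<40)&(V>150)&(X>250)&(X<700)&(Y<100)&(Y>-250)
    mm=cv2.morphologyEx(m.astype(np.uint8),cv2.MORPH_OPEN,np.ones((5,5)))
    k,l,st,_=cv2.connectedComponentsWithStats(mm); i=1+np.argmax(st[1:,4]); p=W[l==i]
    print("sheet",len(p),p.mean(0).round(1),cv2.minAreaRect(p[:,:2].astype(np.float32)))
    m=(H>50)&(H<95)&(S>80)&(abs(z-75)<15)&(X>250)&(X<600)&(Y>30)&(Y<350)
    p=W[m]
    if len(p)>10:
        print("rail",len(p),p.mean(0).round(1),cv2.minAreaRect(p[:,:2].astype(np.float32)))
E
```

```text
top red 477 [591.8 304.1 181.6] [array([588.8, 303.3]), array([38.7, 91.7]), np.float64(85.0)]
top blue 665 [578.9 264.6 181.4] [array([579.1, 264.8]), array([44.3, 87.2]), np.float64(76.9)]
top green 699 [568.5 219.3 181.6] [array([568.8, 219.5]), array([46. , 87.5]), np.float64(77.1)]
top yellow 738 [558.8 172.9 181.6] [array([559.1, 173. ]), array([46.3, 90.9]), np.float64(77.2)]
top white 739 [547.9 125.7 181.4] [array([548.3, 125.6]), array([46.1, 90.2]), np.float64(77.5)]
all ((568.687744140625, 215.56423950195312), (230.57061767578125, 90.98662567138672), 77.37528991699219)
sheet 3520 [ 559.9 -172.7    4.2] ((558.5939331054688, -176.7022705078125), (180.28726196289062, 161.91427612304688), 6.4896135330200195)
rail 326 [473.9 239.5  76.7] ((473.084716796875, 237.2883758544922), (230.77227783203125, 11.154891967773438), 76.6355209350586)
side red 147 [593.2 304.2 180.6] [array([591.1, 302.1]), array([38.6, 95. ]), np.float64(87.5)]
side blue 201 [578.5 263.7 180.4] [array([579.7, 265.1]), array([50. , 86.8]), np.float64(76.8)]
side green 219 [567.7 219.9 180.2] [array([569. , 219.7]), array([49. , 90.6]), np.float64(74.8)]
side yellow 231 [557.5 173.5 180.2] [array([558.3, 171.9]), array([49.6, 89. ]), np.float64(76.0)]
side white 301 [545.2 122.3 181.9] [array([547. , 124.9]), array([50. , 90.9]), np.float64(76.9)]
all ((567.6141357421875, 213.78543090820312), (235.02732849121094, 92.05561065673828), 76.56666564941406)
sheet 2399 [ 558.  -175.2    4.2] ((559.1807861328125, -175.5936279296875), (187.83969116210938, 162.83169555664062), 5.796523571014404)
rail 142 [473.7 240.   75.6] ((473.8476867675781, 237.63552856445312), (227.02035522460938, 13.438701629638672), 76.10932159423828)
```

```bash
cat >> h.py <<'E'
psi=np.arctan2(-0.2155,0.977); C=np.array([568.7,219.4,0])
RR=R.from_euler('z',psi).as_matrix()
def rk(x,y,z): return C+RR@np.array([x,y,z])
def inv(p): return RR.T@(np.asarray(p)-C)
def ori(tilt,yawm=RR,flip=1):
    # tool y = approach: (sin t,0,-cos t) in rack frame; tool x = flip*rack y
    y=np.array([np.sin(tilt),0,-np.cos(tilt)]);x=np.array([0,flip,0.]);z=np.cross(x,y)
    return yawm@np.stack([x,y,z],1)
def delta(p,Rm=None):
    o=ctrl.get_obs(); dp=(np.asarray(p)-o["ee_pos"])/80
    s="dp %s"%dp.round(3)
    if Rm is not None:
        tv=(R.from_matrix(Rm)*R.from_rotvec(o["orientation"]).inv()).as_rotvec()/np.pi
        s+=" turn %s"%tv.round(4)
    print(s, "from",o["ee_pos"].round(1),"rack",inv(o["ee_pos"]).round(1),"F",o["ft_force"].round(1),"t",round(o["t"],2),"q",o["qpos"].round(2),"w",round(o["width"],1))
E
python3 - <<'E'
from h import *
import pickle
o=ctrl.get_obs(); M=R.from_rotvec(o["orientation"]).as_matrix(); print(M.round(3)); print((RR.T@M).round(3))
for f in(1,-1):
    print(f); delta(rk(80,0,250),ori(0,flip=f)); delta(rk(-81,0,100),ori(0.7,flip=f))
for n in("top","side"):
    d=pickle.load(open(n+"0.pkl","rb")); W=cloud(d); hsv=cv2.cvtColor(d["img"],cv2.COLOR_RGB2HSV).astype(int)
    H,S,V=hsv[...,0],hsv[...,1],hsv[...,2]; X,Y,z=np.moveaxis(W,-1,0)
    m=(abs(z-4)<8)&(S<40)&(V>150)&(X>250)&(X<700)&(Y<100)&(Y>-350)
    mm=cv2.morphologyEx(m.astype(np.uint8),cv2.MORPH_OPEN,np.ones((5,5)))
    k,l,st,_=cv2.connectedComponentsWithStats(mm); i=1+np.argmax(st[1:,4]); p=W[l==i]
    print("sheet",len(p),p.mean(0).round(1),cv2.minAreaRect(p[:,:2].astype(np.float32)))
    # tall objects behind row
    m=(z>20)&(X>300)&(X<900)&(Y<400)&(Y>-350)
    k,l,st,ce=cv2.connectedComponentsWithStats(m.astype(np.uint8))
    for i in range(1,k):
        if st[i,4]>100:
            p=W[l==i]; print(p.min(0).round(),p.max(0).round())
E
```

```text
[[ 0.306 -0.    -0.952]
 [ 0.952 -0.001  0.306]
 [-0.001 -1.     0.   ]]
[[ 0.093 -0.    -0.996]
 [ 0.996 -0.001  0.093]
 [-0.001 -1.     0.   ]]
1
dp [ 5.699 -4.905  0.35 ] turn [ 0.0004 -0.0001  0.0298] from [190.9 594.6 222. ] rack [-449.7  285.   222. ] F [ 0.   0.2 -0.9] t 0.1 q [ 1.24  0.42  1.63 -0.    1.09 -0.02] w 87.9
dp [ 3.733 -4.472 -1.525] turn [-0.0577 -0.2153  0.0287] from [190.9 594.6 222. ] rack [-449.7  285.   222. ] F [ 0.   0.2 -0.9] t 0.1 q [ 1.24  0.42  1.63 -0.    1.09 -0.02] w 87.9
-1
dp [ 5.699 -4.905  0.35 ] turn [-2.000e-04 -6.000e-04 -9.702e-01] from [190.9 594.6 222. ] rack [-449.7  285.   222. ] F [ 0.   0.2 -0.9] t 0.1 q [ 1.24  0.42  1.63 -0.    1.09 -0.02] w 87.9
dp [ 3.733 -4.472 -1.525] turn [ 0.3219 -0.0876 -0.9131] from [190.9 594.6 222. ] rack [-449.7  285.   222. ] F [ 0.   0.2 -0.9] t 0.1 q [ 1.24  0.42  1.63 -0.    1.09 -0.02] w 87.9
sheet 4100 [ 558.8 -185.5    4.2] ((559.8799438476562, -185.88717651367188), (179.5015106201172, 180.55404663085938), 7.0294013023376465)
[777. -70.  20.] [900. 110. 128.]
[ 737. -350.   20.] [ 900. -188.   99.]
[743. 116.  20.] [825. 198. 100.]
[ 751. -159.   20.] [823. -89.  90.]
[692. 382.  20.] [741. 400. 176.]
[ 641. -311.   21.] [ 680. -273.   51.]
[495.  76.  20.] [652. 357. 188.]
[610. -73.  20.] [647. -36.  51.]
[ 529. -328.   20.] [ 620. -275.   29.]
[ 463. -324.   20.] [ 529. -301.   29.]
[439. 107.  21.] [518. 371.  85.]
[300.  18.  21.] [396.  78. 176.]
sheet 2824 [ 556.1 -188.5    4.1] ((559.5623779296875, -186.91656494140625), (187.9162139892578, 183.95716857910156), 6.779807090759277)
[492.  73.  20.] [752. 400. 190.]
[ 734. -350.   20.] [900. 198. 126.]
[300.  11.  20.] [519. 370. 177.]
[606. -77.  20.] [651. -36.  51.]
[ 638. -320.   21.] [ 678. -277.   48.]
[ 462. -327.   20.] [ 618. -283.   29.]
```

Request:
jog_arm(steps=[{"dp":[0,0,0.5],"turn":[0,0,0.03],"claw":0},{"dp":[0.95,-0.8,0.5],"turn":[0,0,0.03],"claw":0},{"dp":[0.95,-0.8,0.5],"turn":[0,0,0.03],"claw":0},{"dp":[0.95,-0.8,0.5],"turn":[0,0,0.03],"claw":0},{"dp":[0.95,-0.8,0.5],"turn":[0,0,0.03],"claw":0}])

```text
t: 0.52
ee_pos: [269.1, 528.3, 261.9]
orientation: [-1.307, -1.045, 1.047]
ft_force: [0.3, -0.5, -0.3]
width: 57.9
```

Request:
jog_arm(steps=[{"dp":[0.95,-0.8,0],"turn":[0,0,0],"claw":0},{"dp":[0.95,-0.8,0],"turn":[0,0,0],"claw":0},{"dp":[0.95,-0.8,0],"turn":[0,0,0],"claw":0},{"dp":[0.95,-0.8,0],"turn":[0,0,0],"claw":0}])

```text
t: 0.85
ee_pos: [347.0, 462.6, 261.5]
orientation: [-1.309, -1.042, 1.046]
ft_force: [0.3, -0.2, 0.0]
width: 31.6
```

Request:
jog_arm(steps=[{"dp":[0.95,-0.8,0],"turn":[0,0,0],"claw":0},{"dp":[0.95,-0.8,0],"turn":[0,0,0],"claw":0},{"dp":[0.95,-0.8,0],"turn":[0,0,0],"claw":0},{"dp":[0.95,-0.8,0],"turn":[0,0,0],"claw":0}])

```text
t: 1.18
ee_pos: [424.5, 397.6, 261.3]
orientation: [-1.31, -1.04, 1.044]
ft_force: [-0.1, -0.5, 0.5]
width: 4.6
```

Request:
jog_arm(steps=[{"dp":[0.95,-0.8,0],"turn":[0,0,0],"claw":0},{"dp":[0.95,-0.8,0],"turn":[0,0,0],"claw":0},{"dp":[0.95,-0.8,0],"turn":[0,0,0],"claw":0},{"dp":[0.95,-0.8,0],"turn":[0,0,0],"claw":0}])

```text
t: 1.52
ee_pos: [502.0, 333.3, 261.0]
orientation: [-1.311, -1.039, 1.042]
ft_force: [-0.4, -0.4, 0.6]
width: 0.6
```

```bash
python3 - <<'E'
from h import *
delta(rk(80,0,260),ori(0)); 
d=grab("wrist"); save(d,"w1.png"); d=grab("top"); save(d,"t1.png")
E
```

```text
dp [ 1.811 -1.639 -0.012] turn [0.0011 0.0001 0.0034] from [502.  333.3 261. ] rack [-89.7  96.9 261. ] F [-0.4 -0.4  0.6] t 1.52 q [ 0.57  0.35  1.65 -0.    1.15 -0.77] w 0.6
```

Request:
jog_arm(steps=[{"dp":[0.92,-0.82,0],"turn":[0,0,0.003],"claw":0},{"dp":[0.92,-0.82,0],"turn":[0,0,0.003],"claw":0},{"dp":[0.92,-0.82,0],"turn":[0,0,0.003],"claw":0},{"dp":[0.92,-0.82,0],"turn":[0,0,0.003],"claw":0}])

```text
t: 1.95
ee_pos: [574.0, 269.2, 260.6]
orientation: [-1.306, -1.045, 1.05]
ft_force: [-0.7, -0.2, -0.1]
width: 0.6
```

Request:
jog_arm(steps=[{"dp":[0.92,-0.82,0],"turn":[0,0,0],"claw":0},{"dp":[0.92,-0.82,0],"turn":[0,0,0],"claw":0},{"dp":[0.92,-0.82,0],"turn":[0,0,0],"claw":0},{"dp":[0.92,-0.82,0],"turn":[0,0,0],"claw":0},{"dp":[0.92,-0.82,0],"turn":[0,0,0],"claw":0}])

```text
t: 2.37
ee_pos: [646.5, 205.0, 260.1]
orientation: [-1.305, -1.044, 1.05]
ft_force: [-1.2, 0.5, -0.2]
width: 0.6
```

```bash
python3 - <<'E'
from h import *
delta(rk(75,0,145),ori(0)); 
d=grab("wrist"); save(d,"w2.png"); d=grab("top"); save(d,"t2.png")
E
```

```text
dp [-0.057 -0.022 -1.439] turn [ 0.0008 -0.0008  0.0003] from [646.5 205.  260.1] rack [ 79.1   2.7 260.1] F [-1.2  0.5 -0.2] t 2.37 q [ 0.29  0.47  1.47 -0.    1.21 -1.06] w 0.6
```

View pics/w2.png

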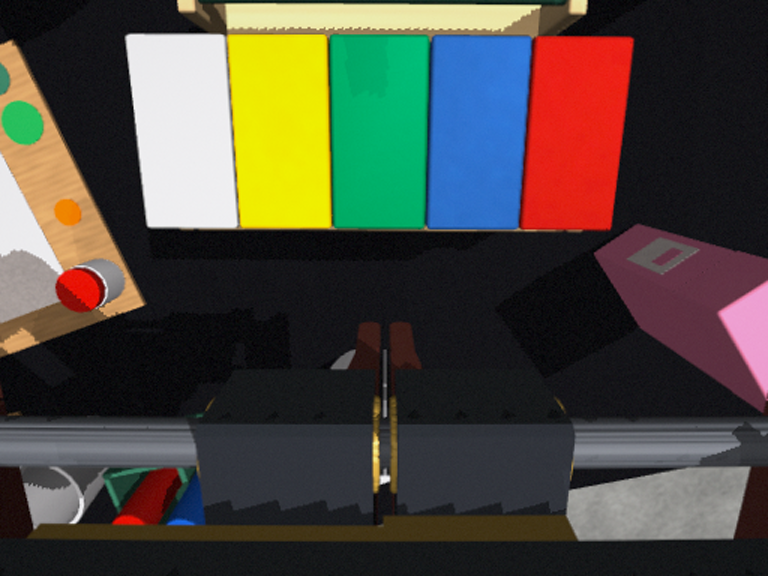

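View pics/t2.png

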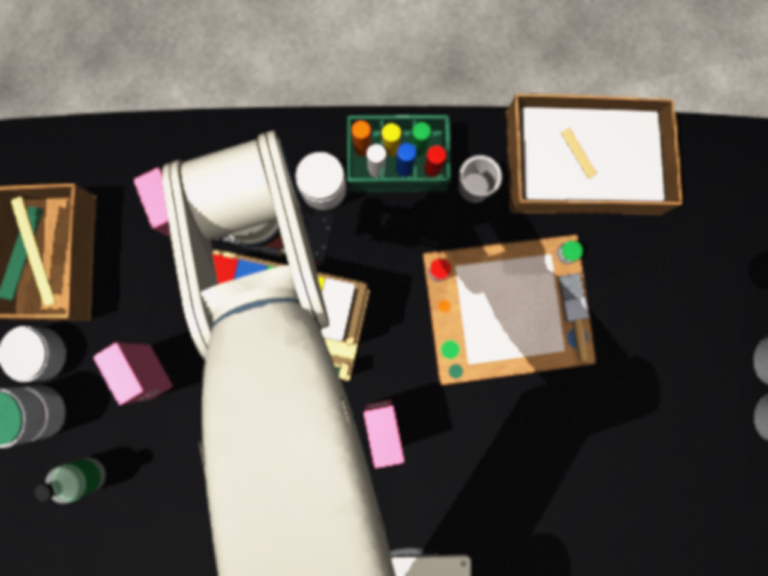

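The wrist picture shows the row straight, with the green lid at about (380,130) ahead of the closed fingers at (385,340), so they are aligned with the green box. Next I'll descend behind it.

Request:
jog_arm(steps=[{"dp":[-0.05,-0.02,-0.5],"turn":[0,0,0],"claw":0},{"dp":[-0.05,-0.02,-0.9],"turn":[0,0,0],"claw":0},{"dp":[-0.05,-0.02,-0.9],"turn":[0,0,0],"claw":0}])

```text
t: 2.72
ee_pos: [636.4, 204.5, 182.3]
orientation: [-1.299, -1.038, 1.06]
ft_force: [-1.2, -0.9, -0.7]
width: 0.1
```

Request:
jog_arm(steps=[{"dp":[0,0,-0.3],"turn":[0,0,0],"claw":0},{"dp":[0,0,-0.5],"turn":[0,0,0],"claw":0},{"dp":[0,0,-0.52],"turn":[0,0,0],"claw":0},{"dp":[0,0,-0.52],"turn":[0,0,0],"claw":0}])

```text
t: 3.05
ee_pos: [635.9, 205.5, 141.3]
orientation: [-1.298, -1.038, 1.062]
ft_force: [-0.9, -0.2, 0.6]
width: 0.6
```

```bash
python3 - <<'E'
from h import *
for x in(60,50,35,15,0,-10,-15): delta(rk(x,0,145),ori(0)); 
d=grab("wrist"); save(d,"w3.png"); d=grab("side"); save(d,"s3.png",(150,80,350,240),3.5)
E
```

```text
dp [-0.107  0.012  0.046] turn [ 0.0018 -0.0043 -0.0012] from [635.9 205.5 141.3] rack [ 68.6   0.9 141.3] F [-0.9 -0.2  0.6] t 3.05 q [ 0.3   0.58  1.57 -0.    1.   -1.06] w 0.6
dp [-0.23   0.039  0.046] turn [ 0.0018 -0.0043 -0.0012] from [635.9 205.5 141.3] rack [ 68.6   0.9 141.3] F [-0.9 -0.2  0.6] t 3.05 q [ 0.3   0.58  1.57 -0.    1.   -1.06] w 0.6
dp [-0.413  0.079  0.046] turn [ 0.0018 -0.0043 -0.0012] from [635.9 205.5 141.3] rack [ 68.6   0.9 141.3] F [-0.9 -0.2  0.6] t 3.05 q [ 0.3   0.58  1.57 -0.    1.   -1.06] w 0.6
dp [-0.657  0.133  0.046] turn [ 0.0018 -0.0043 -0.0012] from [635.9 205.5 141.3] rack [ 68.6   0.9 141.3] F [-0.9 -0.2  0.6] t 3.05 q [ 0.3   0.58  1.57 -0.    1.   -1.06] w 0.6
dp [-0.84   0.173  0.046] turn [ 0.0018 -0.0043 -0.0012] from [635.9 205.5 141.3] rack [ 68.6   0.9 141.3] F [-0.9 -0.2  0.6] t 3.05 q [ 0.3   0.58  1.57 -0.    1.   -1.06] w 0.6
dp [-0.962  0.2    0.046] turn [ 0.0018 -0.0043 -0.0012] from [635.9 205.5 141.3] rack [ 68.6   0.9 141.3] F [-0.9 -0.2  0.6] t 3.05 q [ 0.3   0.58  1.57 -0.    1.   -1.06] w 0.6
dp [-1.023  0.214  0.046] turn [ 0.0018 -0.0043 -0.0012] from [635.9 205.5 141.3] rack [ 68.6   0.9 141.3] F [-0.9 -0.2  0.6] t 3.05 q [ 0.3   0.58  1.57 -0.    1.   -1.06] w 0.6
```

View pics/w3.png

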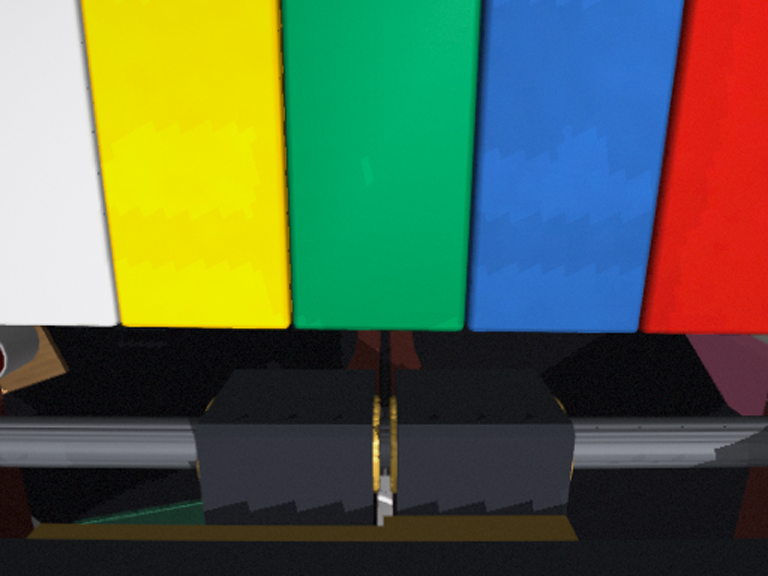

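View pics/s3.png

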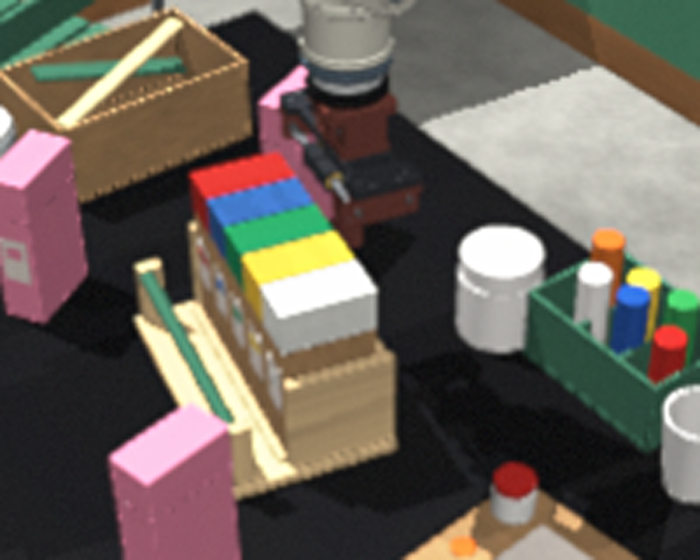

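The fingers (370,350) sit behind the centre of the green box's rear edge (380,330), and the gripper body is above the tops. Next I'll push forwards gently.

Request:
jog_arm(steps=[{"dp":[-0.11,0.012,0.06],"turn":[0,0,0],"claw":0},{"dp":[-0.23,0.04,0.06],"turn":[0,0,0],"claw":0},{"dp":[-0.33,0.06,0.06],"turn":[0,0,0],"claw":0},{"dp":[-0.43,0.083,0.06],"turn":[0,0,0],"claw":0},{"dp":[-0.53,0.105,0.06],"turn":[0,0,0],"claw":0},{"dp":[-0.63,0.127,0.06],"turn":[0,0,0],"claw":0},{"dp":[-0.73,0.149,0.06],"turn":[0,0,0],"claw":0},{"dp":[-0.78,0.16,0.06],"turn":[0,0,0],"claw":0},{"dp":[-0.78,0.16,0.06],"turn":[0,0,0],"claw":0}])

```text
t: 3.9
ee_pos: [573.3, 218.4, 147.2]
orientation: [-1.299, -1.04, 1.061]
ft_force: [-0.1, -0.2, 0.2]
width: 0.3
```

```bash
python3 - <<'E'
from h import *
for x in(-10,-20): delta(rk(x,0,146),ori(0)); 
d=grab("wrist"); save(d,"w4.png"); d=grab("side"); save(d,"s4.png",(150,80,350,240),3.5)
E
```

```text
dp [-0.18   0.04  -0.015] turn [ 0.0016 -0.0039 -0.0012] from [573.3 218.4 147.2] rack [  4.7   0.  147.2] F [-0.1 -0.2  0.2] t 3.9 q [ 0.34  0.5   1.7  -0.    0.95 -1.01] w 0.3
dp [-0.302  0.066 -0.015] turn [ 0.0016 -0.0039 -0.0012] from [573.3 218.4 147.2] rack [  4.7   0.  147.2] F [-0.1 -0.2  0.2] t 3.9 q [ 0.34  0.5   1.7  -0.    0.95 -1.01] w 0.3
```

View pics/s4.png

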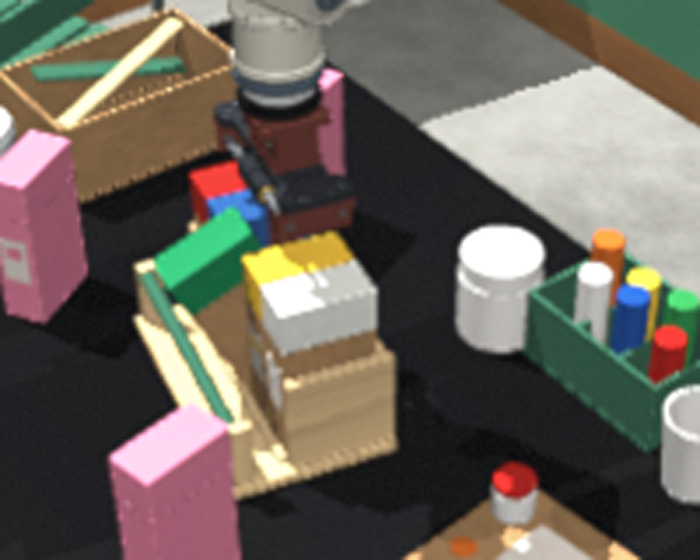

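View pics/w4.png

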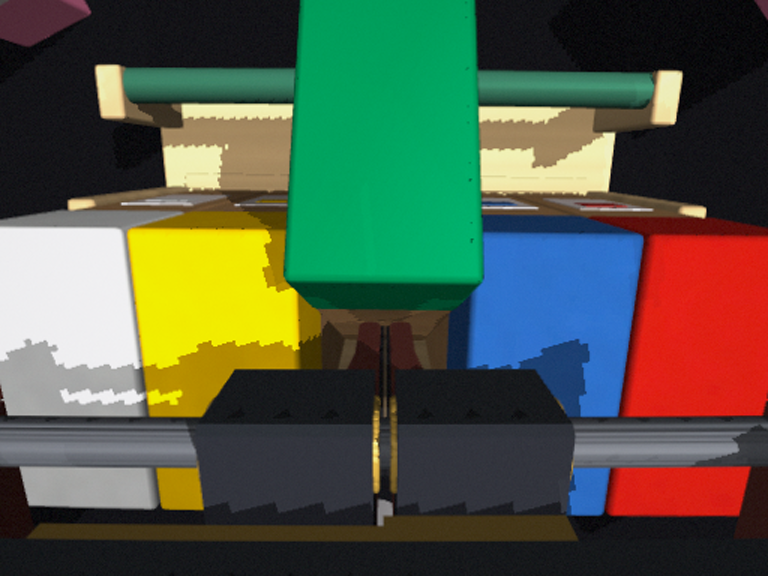

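The green box has tipped forwards over the rail: lid at (390,150) in the wrist view, and the others still stand. The force is about 0, so I'll check the angle.

```bash
cat >> h.py <<'E'
def greenfit(n="wrist"):
    d=grab(n); W=cloud(d); hsv=cv2.cvtColor(d["img"],cv2.COLOR_RGB2HSV).astype(int)
    m=(hsv[...,0]>50)&(hsv[...,0]<90)&(hsv[...,1]>120)&(W[...,2]>95)
    m=cv2.erode(m.astype(np.uint8),np.ones((3,3)))>0
    L=(W[m]-C)@RR
    L=L[(abs(L[:,1])<40)&(L[:,0]>-300)&(L[:,0]<60)]
    rng=np.random.default_rng(0)
    best=None
    for _ in range(400):
        a=L[rng.choice(len(L),3,False)]; nn=np.cross(a[1]-a[0],a[2]-a[0]); l=np.linalg.norm(nn)
        if l<1: continue
        nn/=l; k=abs((L-a[0])@nn)<1.5
        if best is None or k.sum()>best.sum(): best=k
    p=L[best]; c=p.mean(0); u,s,v=np.linalg.svd(p-c); nn=v[2]*np.sign(v[2][2])
    print("top plane n",len(p),"of",len(L),"c",c.round(1),"normal",nn.round(3),"tilt",np.degrees(np.arctan2(-nn[0],nn[2])).round(1),"min",p.min(0).round(1),"max",p.max(0).round(1))
    return d
E
python3 - <<'E'
from h import *
d=greenfit(); greenfit("side")
E
```

```text
bash:   820 Killed                     python3 - <<'E'
from h import *
d=greenfit(); greenfit("side")
E
```

```bash
sed -i 's/svd(p-c)/svd(p-c,full_matrices=False)/' h.py
python3 - <<'E'
from h import *
d=greenfit(); greenfit("side")
delta(rk(20,0,230))
E
```

```text
top plane n 23325 of 24628 c [-63.8  -1.1 188.4] normal [-0.407  0.004  0.913] tilt 24.0 min [-102.3  -23.9  169.7] max [-29.   22.  204.5]
top plane n 106 of 345 c [-68.6  -7.  183.1] normal [-0.383 -0.1    0.918] tilt 22.7 min [-105.4  -29.6  166.1] max [-30.7  13.5 200.5]
dp [ 0.163 -0.038  1.032] from [575.2 218.2 147.5] rack [  6.6   0.2 147.5] F [-0.3  0.4 -0.2] t 4.15 q [ 0.34  0.5   1.7  -0.    0.95 -1.01] w 0.7
```

The tilt is 24°, short of the 28° balance point, so I'll push a little more, slowly.

Request:
jog_arm(steps=[{"dp":[-0.08,0.018,0],"turn":[0,0,0],"claw":0},{"dp":[-0.14,0.03,0],"turn":[0,0,0],"claw":0},{"dp":[-0.19,0.042,0],"turn":[0,0,0],"claw":0},{"dp":[-0.24,0.053,0],"turn":[0,0,0],"claw":0},{"dp":[-0.29,0.064,0],"turn":[0,0,0],"claw":0},{"dp":[-0.29,0.064,0],"turn":[0,0,0],"claw":0},{"dp":[-0.29,0.064,0],"turn":[0,0,0],"claw":0},{"dp":[-0.29,0.064,0],"turn":[0,0,0],"claw":0},{"dp":[-0.29,0.064,0],"turn":[0,0,0],"claw":0}])

```text
t: 4.9
ee_pos: [552.2, 223.3, 147.6]
orientation: [-1.3, -1.041, 1.059]
ft_force: [0.4, 0.7, -0.5]
width: 0.3
```

```bash

python3 - <<'E'
from h import *
d=greenfit(); save(d,"w5.png"); d=greenfit("side"); save(d,"s5.png",(150,80,350,240),3.5)
delta(rk(20,0,230))
E
```

```text
top plane n 15218 of 20746 c [-99.3  -0.8 181.3] normal [-0.634  0.005  0.774] tilt 39.3 min [-129.9  -23.6  155.2] max [-74.6  22.  200.9]
top plane n 110 of 424 c [-109.5   -7.2  170.4] normal [-0.638 -0.019  0.77 ] tilt 39.6 min [-140.   -30.   144.4] max [-73.6  13.8 199. ]
dp [ 0.45  -0.102  1.031] from [552.2 223.3 147.5] rack [-16.9   0.2 147.5] F [ 0.  -0.2 -0.3] t 5.0 q [ 0.36  0.48  1.74 -0.    0.93 -0.99] w 0.1
```

View pics/w5.png

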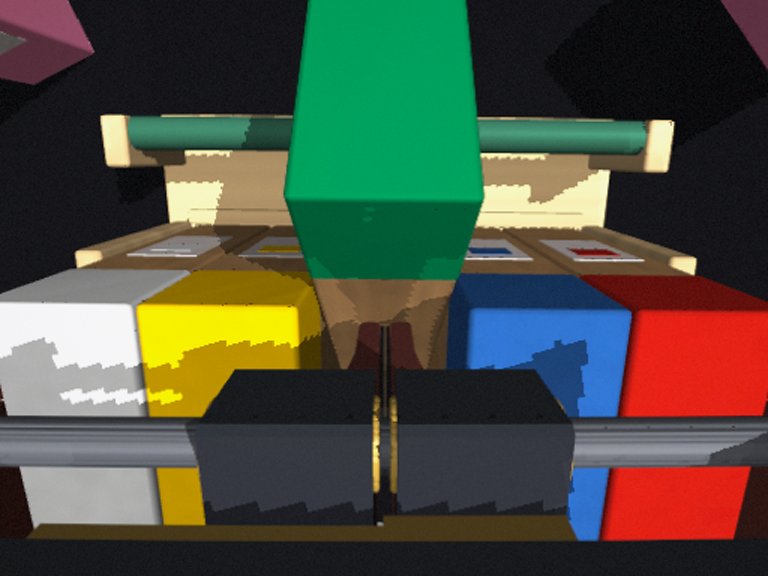

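View pics/s5.png

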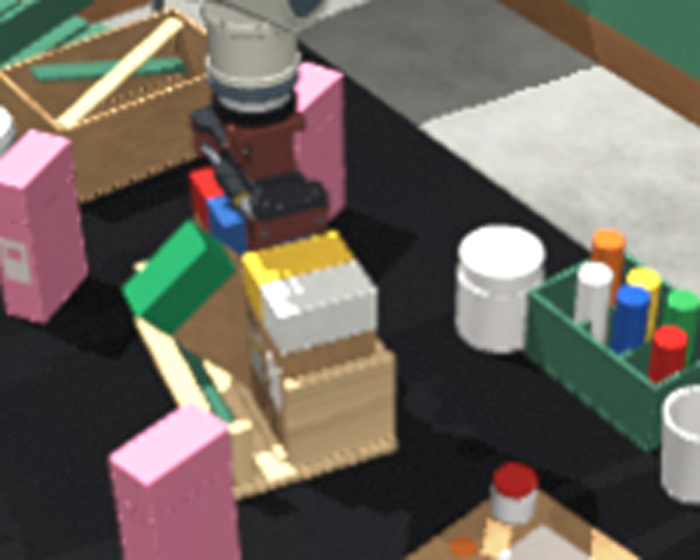

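The box now leans at 39.5° with zero tool force and the finger clear behind it, so the rail carries it. The other boxes stand. Next I'll lift away.

Request:
jog_arm(steps=[{"dp":[0.1,-0.02,0.3],"turn":[0,0,0],"claw":0},{"dp":[0.1,-0.02,0.8],"turn":[0,0,0],"claw":0},{"dp":[0.1,-0.02,1],"turn":[0,0,0],"claw":0},{"dp":[0.1,-0.02,1],"turn":[0,0,0],"claw":0}])

```text
t: 5.33
ee_pos: [562.9, 222.5, 232.1]
orientation: [-1.303, -1.047, 1.053]
ft_force: [-0.2, -1.3, -0.0]
width: 0.3
```

Request:
jog_arm(steps=[{"dp":[0,0,0.5],"turn":[0,0,0],"claw":0},{"dp":[0,0,0.9],"turn":[0,0,0],"claw":0.3},{"dp":[-0.6,0.12,0.9],"turn":[0,0,0],"claw":0.5},{"dp":[-0.9,0.18,0.9],"turn":[0,0,0],"claw":1},{"dp":[-0.9,0.18,0.9],"turn":[0,0,0],"claw":1}])

```text
t: 5.75
ee_pos: [486.1, 237.0, 303.3]
orientation: [-1.3, -1.045, 1.056]
ft_force: [0.6, 0.2, -0.1]
width: 23.8
```

```bash

python3 - <<'E'
from h import *
delta(rk(-155,-0.8,260),ori(0.688))
E
```

```text
dp [-0.862  0.187 -0.542] turn [-0.046  -0.216  -0.0008] from [486.1 237.  303.3] rack [-84.4  -0.6 303.3] F [ 0.6  0.2 -0.1] t 5.75 q [ 0.43  0.21  1.73  0.    1.2  -0.93] w 23.8
```

Request:
jog_arm(steps=[{"dp":[-0.86,0.19,0],"turn":[-0.046,-0.216,-0.001],"claw":1},{"dp":[-0.86,0.19,0],"turn":[-0.046,-0.216,-0.001],"claw":1},{"dp":[-0.86,0.19,0],"turn":[-0.046,-0.216,-0.001],"claw":1},{"dp":[-0.86,0.19,-0.2],"turn":[-0.046,-0.216,-0.001],"claw":1},{"dp":[-0.86,0.19,-0.54],"turn":[-0.046,-0.216,-0.001],"claw":1},{"dp":[-0.86,0.19,-0.54],"turn":[-0.046,-0.216,-0.001],"claw":1},{"dp":[-0.86,0.19,-0.54],"turn":[-0.046,-0.216,-0.001],"claw":1},{"dp":[-0.86,0.19,-0.54],"turn":[-0.046,-0.216,-0.001],"claw":1}])

```text
t: 6.42
ee_pos: [415.0, 251.3, 257.0]
orientation: [-1.841, -1.48, 0.706]
ft_force: [0.3, -0.2, -0.8]
width: 77.1
```

```bash

python3 - <<'E'
from h import *
delta(rk(-142,-0.8,204),ori(0.688))
delta(rk(-79,-0.8,127),ori(0.688))
d=greenfit(); save(d,"w6.png"); d=greenfit("side"); save(d,"s6.png",(100,60,350,240),3)
E
```

```text
dp [ 0.185 -0.027 -0.663] turn [ 0.0015 -0.0008 -0.0008] from [415.  251.3 257. ] rack [-156.9   -1.9  257. ] F [ 0.3 -0.2 -0.8] t 6.42 q [ 0.89  0.1   2.19 -0.96  0.77  0.22] w 77.1
dp [ 0.954 -0.196 -1.625] turn [ 0.0015 -0.0008 -0.0008] from [415.  251.3 257. ] rack [-156.9   -1.9  257. ] F [ 0.3 -0.2 -0.8] t 6.42 q [ 0.89  0.1   2.19 -0.96  0.77  0.22] w 77.1
top plane n 5343 of 5506 c [-113.3   -0.4  170. ] normal [-0.636  0.003  0.772] tilt 39.5 min [-146.7  -22.9  141.9] max [-77.1  21.7 199.5]
top plane n 118 of 417 c [-107.1   -9.8  172.8] normal [-0.634  0.03   0.773] tilt 39.3 min [-140.1  -31.5  144.7] max [-76.6  13.6 197.9]
```

View pics/w6.png

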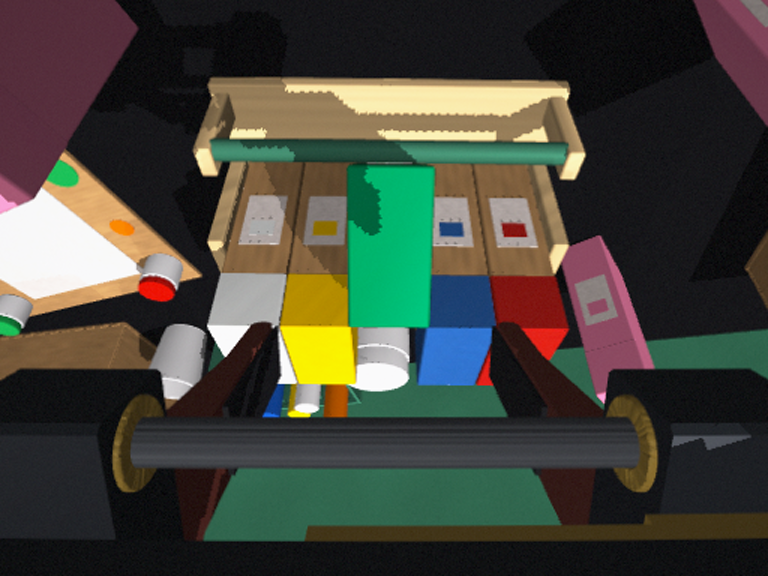

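View pics/s6.png

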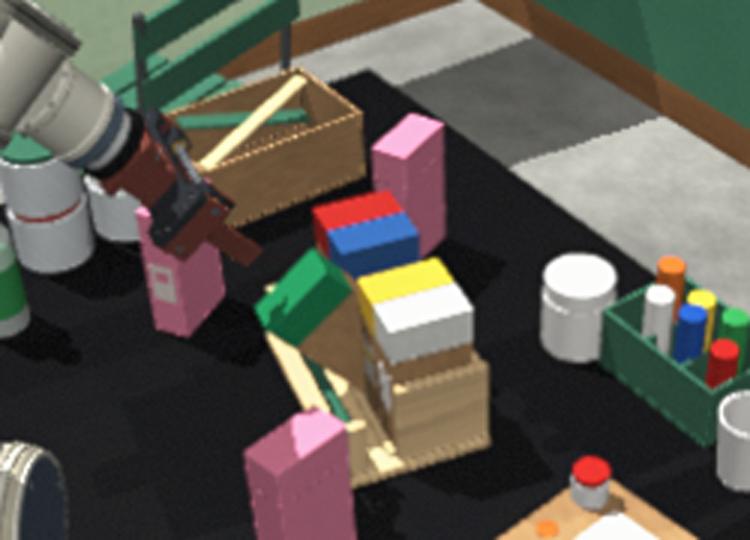

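The wrist view shows the leaning lid at (390,245), centred between the open fingers at (265,330) and (505,330). The top plane tilts 39.5° and y is about -0.5. Next I'll approach along the box's axis.

Request:
jog_arm(steps=[{"dp":[0.21,-0.03,-0.3],"turn":[0.0015,-0.001,-0.001],"claw":1},{"dp":[0.21,-0.03,-0.655],"turn":[0.0015,-0.001,-0.001],"claw":1},{"dp":[0.21,-0.03,-0.655],"turn":[0.0015,-0.001,-0.001],"claw":1},{"dp":[0.21,-0.03,-0.655],"turn":[0.0015,-0.001,-0.001],"claw":1}])

```text
t: 6.85
ee_pos: [434.2, 249.1, 206.6]
orientation: [-1.841, -1.474, 0.697]
ft_force: [0.7, 0.3, -0.3]
width: 87.8
```

```bash

python3 - <<'E'
from h import *
delta(rk(-76,-0.5,126.5),ori(0.688))
d=greenfit(); save(d,"w7.png")
E
```

```text
dp [ 0.753 -0.173 -1.001] turn [-0.0003 -0.0006  0.0013] from [434.2 249.1 206.6] rack [-1.378e+02  1.000e-01  2.066e+02] F [ 0.7  0.3 -0.3] t 6.85 q [ 0.85  0.21  2.21 -1.11  0.67  0.38] w 87.8
top plane n 7819 of 8262 c [-113.8   -0.9  169.5] normal [-0.636  0.004  0.772] tilt 39.5 min [-146.8  -23.2  141.7] max [-76.5  21.8 199.6]
```

View pics/w7.png

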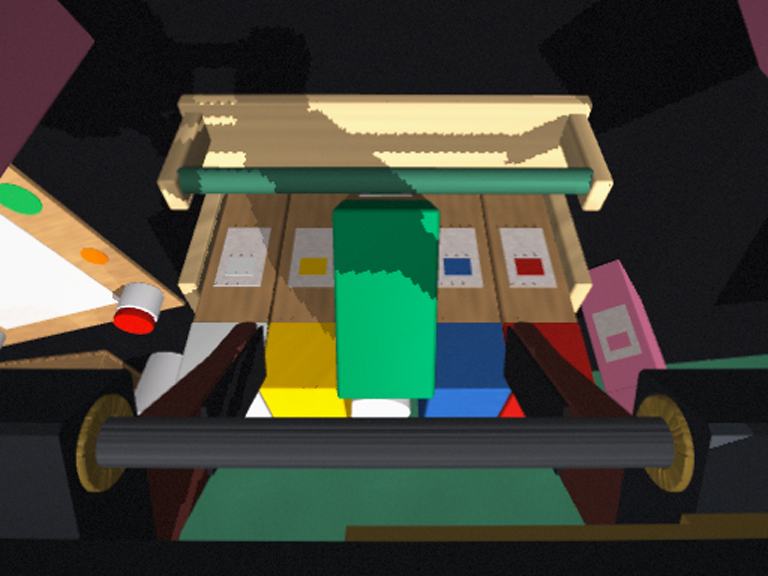

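q4 is drifting towards its limit (-1.11 of -1.31). I'll fit a simple arm model to predict the joints at the grasp for several tilts.

```bash
cat > ik.py <<'E'
from h import *
from scipy.optimize import least_squares
D=[([1.241,.4238,1.6307,0,1.0886,-.019],[190.93,594.55,221.9],[-1.3412,-.9764,.9784]),
([.57,.35,1.65,0,1.15,-.77],[502,333.3,261],[-1.311,-1.039,1.042]),
([.29,.47,1.47,0,1.21,-1.06],[646.5,205,260.1],[-1.305,-1.044,1.05]),
([.3,.58,1.57,0,1,-1.06],[635.9,205.5,141.3],[-1.298,-1.038,1.062]),
([.34,.5,1.7,0,.95,-1.01],[573.3,218.4,147.2],[-1.299,-1.04,1.061]),
([.43,.21,1.73,0,1.2,-.93],[486.1,237,303.3],[-1.3,-1.045,1.056]),
([.89,.1,2.19,-.96,.77,.22],[415,251.3,257],[-1.841,-1.48,.706]),
([.85,.21,2.21,-1.11,.67,.38],[434.2,249.1,206.6],[-1.841,-1.474,.697])]
def Rz(a): return R.from_euler('z',a).as_matrix()
def Ry(a): return R.from_euler('y',a).as_matrix()
def fk(q,p):
    r0,z0,L1,L2,e,Lt=p
    A=Rz(q[0]); x=np.array([r0,0,z0]); B=Ry(q[1]); x=x+B@[0,0,L1]
    B=Ry(q[1]+q[2]); x=x+B@[e,0,L2]
    T=B@Rz(SG*q[3])@Ry(q[4]); x=x+T@[0,0,Lt]
    T=T@Rz(SG6*q[5])
    return A@x,A@T
best=None
for SG in(1,-1):
    s=least_squares(lambda p:np.concatenate([fk(q,p)[0]-x for q,x,_ in D]),[50,350,400,350,0,200],x_scale=100)
    if best is None or s.cost<best[0]: best=(s.cost,SG,s.x)
cost,SG,P=best
b6=None
for SG6 in(1,-1):
    ms=[fk(q,P)[1].T@R.from_rotvec(r).as_matrix() for q,x,r in D]
    M=R.from_matrix(ms).mean(); er=max((M.inv()*R.from_matrix(m)).magnitude() for m in ms)
    if b6 is None or er<b6[0]: b6=(er,SG6,M)
er,SG6,M=b6
def ik(p,Rm,q0):
    def f(q):
        x,T=fk(q,P); return np.concatenate([(x-p)/100,(R.from_matrix(Rm).inv()*R.from_matrix(T)*M).as_rotvec()])
    s=least_squares(f,q0); return s.x,s.cost
if __name__=="__main__":
    print(cost,SG,P.round(1),"ori err",er,SG6)
    q0=ctrl.get_obs()["qpos"]
    for t in(.688,.6,.5,.4,.3,.2,0):
        # keep grasp centre fixed 131 up the box
        g=np.array([-112+.636*39,-.5,170.7-.772*39]); tc=g+19*np.array([np.sin(t),0,-np.cos(t)])
        for d in(0,50):
            q,c=ik(rk(*(tc-d*np.array([.636,0,-.772]))),ori(t),q0); print(t,d,tc.round(1),q.round(2),round(c,6))
E
python3 ik.py
```

```text
Traceback (most recent call last):
  File "ik.py", line 22, in <module>
    s=least_squares(lambda p:np.concatenate([fk(q,p)[0]-x for q,x,_ in D]),[50,350,400,350,0,200],x_scale=100)
  File "ik.py", line 22, in <lambda>
    s=least_squares(lambda p:np.concatenate([fk(q,p)[0]-x for q,x,_ in D]),[50,350,400,350,0,200],x_scale=100)
                                             ~~^^^^^
  File "ik.py", line 18, in fk
    T=T@Rz(SG6*q[5])
           ^^^
NameError: name 'SG6' is not defined. Did you mean: 'SG'?
```

```bash
sed -i 's/^best=None/SG6=1\nbest=None/' ik.py; python3 ik.py
```

```text
453.4668334751646 1 [  8.9 294.9 557.7 477.2  76.1 291.8] ori err 0.009468270011333985 1
0.688 0 [-75.1  -0.5 125.9] [ 0.72  0.43  2.18 -1.45  0.54  0.66] 0.0
0.688 50 [-75.1  -0.5 125.9] [ 0.78  0.32  2.2  -1.27  0.59  0.52] 0.0
0.6 0 [-76.5  -0.5 124.9] [ 0.68  0.41  2.15 -1.23  0.49  0.42] 0.0
0.6 50 [-76.5  -0.5 124.9] [ 0.74  0.3   2.17 -1.07  0.56  0.3 ] 0.0
0.5 0 [-78.1  -0.5 123.9] [ 0.64  0.39  2.12 -0.94  0.47  0.11] 0.0
0.5 50 [-78.1  -0.5 123.9] [ 0.7   0.29  2.14 -0.82  0.54  0.03] 0.0
0.4 0 [-79.8  -0.5 123.1] [ 0.6   0.39  2.08 -0.66  0.48 -0.2 ] 0.0
0.4 50 [-79.8  -0.5 123.1] [ 0.65  0.29  2.1  -0.59  0.57 -0.23] 0.0
0.3 0 [-81.6  -0.5 122.4] [ 0.56  0.39  2.03 -0.42  0.54 -0.45] 0.0
0.3 50 [-81.6  -0.5 122.4] [ 0.61  0.29  2.06 -0.38  0.62 -0.45] 0.0
0.2 0 [-83.4  -0.5 122. ] [ 0.52  0.4   1.99 -0.23  0.62 -0.65] 0.0
0.2 50 [-83.4  -0.5 122. ] [ 0.57  0.3   2.01 -0.22  0.69 -0.62] 0.0
0 0 [-87.2  -0.5 121.6] [ 0.46  0.44  1.9   0.    0.8  -0.9 ] 0.0
0 50 [-87.2  -0.5 121.6] [ 0.5   0.35  1.93  0.    0.86 -0.86] 0.0
```

At full tilt q4 would exceed its limit (-1.45), so I'll grip at a 0.45 rad tool tilt, about 14° off the box axis. The predicted joints there are within range, and the body clears the lid corner by about 12 mm.

```bash

python3 - <<'E'
from h import *
delta(rk(-138,-0.5,206),ori(0.45))
delta(rk(-79,-0.5,123.5),ori(0.45))
E
```

```text
dp [-0.008 -0.015 -0.021] turn [0.0155 0.074  0.0013] from [434.5 249.8 207.7] rack [-137.6    0.8  207.7] F [-0.2 -0.   0.1] t 6.9 q [ 0.85  0.21  2.21 -1.11  0.67  0.38] w 87.9
dp [ 0.712 -0.173 -1.053] turn [0.0155 0.074  0.0013] from [434.5 249.8 207.7] rack [-137.6    0.8  207.7] F [-0.2 -0.   0.1] t 6.9 q [ 0.85  0.21  2.21 -1.11  0.67  0.38] w 87.9
```

Request:
jog_arm(steps=[{"dp":[0,-0.015,0],"turn":[0.0155,0.074,0.001],"claw":1},{"dp":[0,-0.015,0],"turn":[0.0155,0.074,0.001],"claw":1},{"dp":[0,-0.015,0],"turn":[0.0155,0.074,0.001],"claw":1},{"dp":[0.2,-0.055,-0.29],"turn":[0.0155,0.074,0.001],"claw":1},{"dp":[0.35,-0.09,-0.52],"turn":[0.0155,0.074,0.001],"claw":1},{"dp":[0.35,-0.09,-0.52],"turn":[0.0155,0.074,0.001],"claw":1}])

```text
t: 7.4
ee_pos: [464.1, 242.2, 166.3]
orientation: [-1.66, -1.331, 0.835]
ft_force: [0.0, 0.6, -1.0]
width: 87.9
```

```bash

python3 - <<'E'
from h import *
delta(rk(-79,-0.5,123.5),ori(0.45))
d=grab("wrist"); save(d,"w8.png");d=grab("side"); save(d,"s8.png",(100,60,350,240),3)
E
```

```text
dp [ 0.341 -0.079 -0.535] turn [-0.0001  0.0001  0.0007] from [464.1 242.2 166.3] rack [-107.    -0.2  166.3] F [ 0.   0.6 -1. ] t 7.4 q [ 0.66  0.28  2.11 -0.69  0.56 -0.14] w 87.9
```

View pics/w8.png

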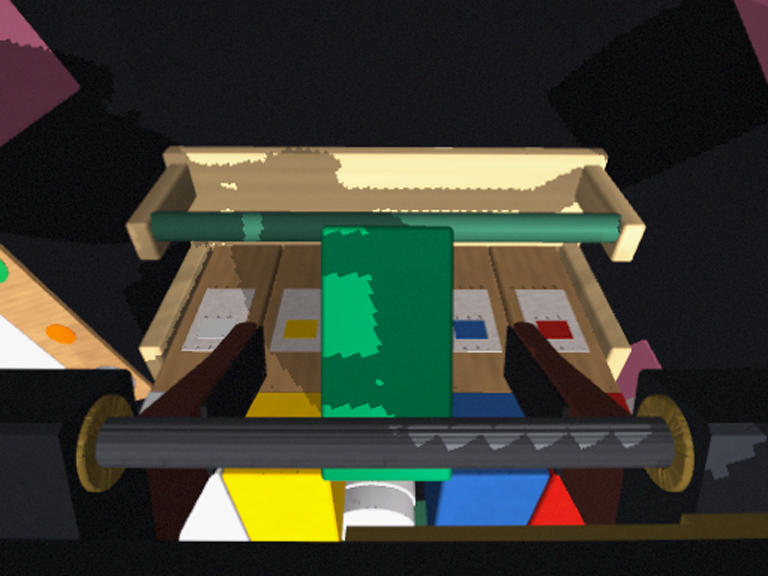

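View pics/s8.png

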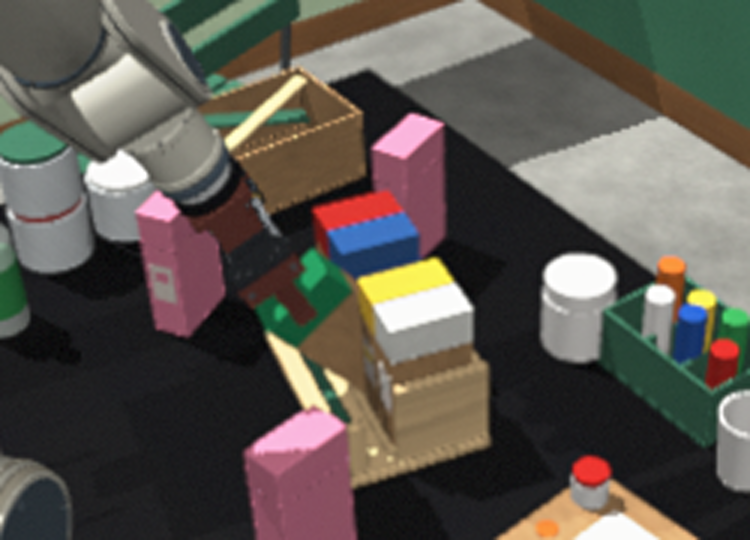

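The fingers straddle the lid, (250,340) and (520,340), with the box centred at (387,330). I'll finish the approach.

Request:
jog_arm(steps=[{"dp":[0.12,-0.03,-0.19],"turn":[0,0,0],"claw":1},{"dp":[0.23,-0.053,-0.36],"turn":[0,0,0],"claw":1},{"dp":[0.33,-0.078,-0.52],"turn":[0,0,0],"claw":1},{"dp":[0.34,-0.08,-0.53],"turn":[0,0,0],"claw":1},{"dp":[0.34,-0.08,-0.53],"turn":[0,0,0],"claw":1}])

```text
t: 7.92
ee_pos: [490.0, 236.5, 125.9]
orientation: [-1.66, -1.333, 0.835]
ft_force: [0.1, 0.4, -0.3]
width: 87.8
```

```bash

python3 - <<'E'
from h import *
delta(rk(-79,-0.5,123.5),ori(0.45))
d=greenfit(); save(d,"w9.png");d=grab("side"); save(d,"s9.png",(100,60,350,240),3)
E
```

```text
dp [ 0.018 -0.007 -0.03 ] turn [-0.      0.0003  0.0004] from [490.  236.5 125.9] rack [-80.6  -0.3 125.9] F [ 0.1  0.4 -0.3] t 7.92 q [ 0.61  0.38  2.1  -0.79  0.47 -0.06] w 87.8
top plane n 18524 of 18822 c [-120.2   -0.9  164.2] normal [-0.636  0.004  0.772] tilt 39.5 min [-146.6  -23.5  141.7] max [-84.5  22.2 193. ]
```

View pics/w9.png

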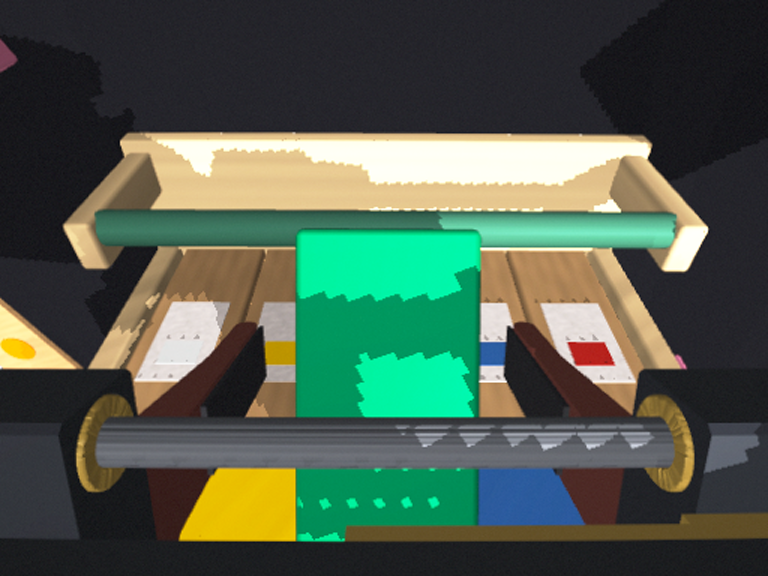

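View pics/s9.png

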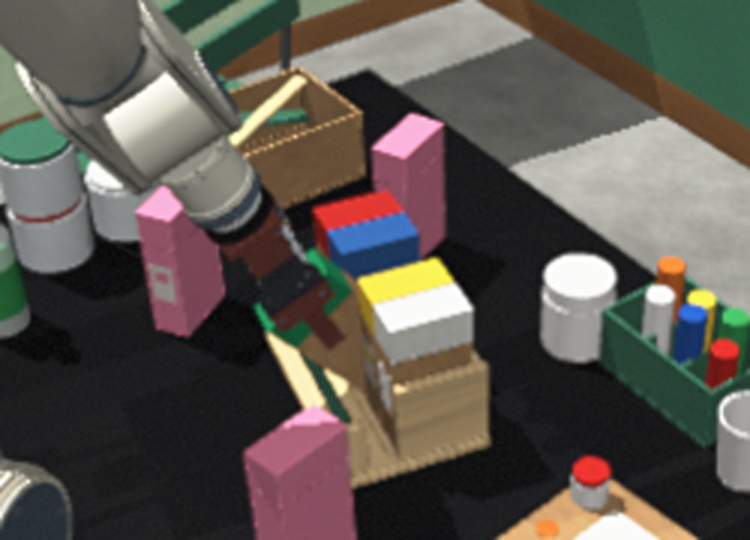

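The fingers are well placed around the lid, with the box centred at (388,385). Closing.

Request:
jog_arm(steps=[{"dp":[0,0,0],"turn":[0,0,0],"claw":0},{"dp":[0,0,0],"turn":[0,0,0],"claw":0},{"dp":[0,0,0],"turn":[0,0,0],"claw":0},{"dp":[0,0,0],"turn":[0,0,0],"claw":0},{"dp":[0,0,0],"turn":[0,0,0],"claw":0},{"dp":[0,0,0],"turn":[0,0,0],"claw":0},{"dp":[0,0,0],"turn":[0,0,0],"claw":0},{"dp":[0,0,0],"turn":[0,0,0],"claw":0},{"dp":[0,0,0],"turn":[0,0,0],"claw":0},{"dp":[0,0,0],"turn":[0,0,0],"claw":0}])

```text
t: 8.85
ee_pos: [490.0, 236.7, 126.3]
orientation: [-1.66, -1.334, 0.834]
ft_force: [0.6, 0.4, 0.3]
width: 45.7
```

```bash

python3 - <<'E'
from h import *
o=ctrl.get_obs();p=inv(o["ee_pos"])
for s in(60,100):
    q=p+s*np.array([-.636,0,.772]); delta(rk(*q),ori(0.45))
greenfit()
E
```

```text
dp [-0.466  0.103  0.579] turn [-0.0003  0.0005  0.0003] from [490.  236.7 126.3] rack [-80.6  -0.  126.3] F [0.6 0.4 0.3] t 8.85 q [ 0.61  0.38  2.1  -0.79  0.47 -0.06] w 45.7
dp [-0.776  0.171  0.965] turn [-0.0003  0.0005  0.0003] from [490.  236.7 126.3] rack [-80.6  -0.  126.3] F [0.6 0.4 0.3] t 8.85 q [ 0.61  0.38  2.1  -0.79  0.47 -0.06] w 45.7
top plane n 18120 of 18514 c [-120.8   -1.2  163.7] normal [-0.637  0.002  0.771] tilt 39.6 min [-146.6  -24.   141.6] max [-87.9  21.8 190.4]
```

Gripped, width 45.7. Next I'll pull out along the box axis.

Request:
jog_arm(steps=[{"dp":[-0.07,0.015,0.1],"turn":[0,0,0],"claw":0},{"dp":[-0.15,0.033,0.2],"turn":[0,0,0],"claw":0},{"dp":[-0.23,0.05,0.3],"turn":[0,0,0],"claw":0},{"dp":[-0.31,0.068,0.4],"turn":[0,0,0],"claw":0},{"dp":[-0.39,0.086,0.5],"turn":[0,0,0],"claw":0},{"dp":[-0.47,0.103,0.6],"turn":[0,0,0],"claw":0},{"dp":[-0.55,0.12,0.7],"turn":[0,0,0],"claw":0},{"dp":[-0.62,0.137,0.8],"turn":[0,0,0],"claw":0},{"dp":[-0.7,0.155,0.9],"turn":[0,0,0],"claw":0},{"dp":[-0.77,0.17,0.98],"turn":[0,0,0],"claw":0},{"dp":[-0.77,0.17,0.98],"turn":[0,0,0],"claw":0}])

```text
t: 9.82
ee_pos: [427.9, 250.9, 206.1]
orientation: [-1.66, -1.335, 0.833]
ft_force: [0.4, 0.4, -4.2]
width: 45.8
```

```bash

python3 - <<'E'
from h import *
d=greenfit(); save(d,"w10.png");d=grab("side"); save(d,"s10.png",(50,0,350,240),2.5)
delta([450,200,330],ori(0.45-.688))
E
```

```text
top plane n 18203 of 18481 c [-184.3   -0.7  243.7] normal [-0.637 -0.001  0.771] tilt 39.5 min [-210.2  -23.7  221.4] max [-151.3   22.2  270.3]
dp [ 0.272 -0.632  1.562] turn [0.0468 0.2145 0.0004] from [428.3 250.5 205. ] rack [-1.438e+02  2.000e-01  2.050e+02] F [-0.4  0.1 -3.4] t 9.92 q [ 0.73  0.18  2.13 -0.62  0.65 -0.16] w 45.6
```

View pics/w10.png

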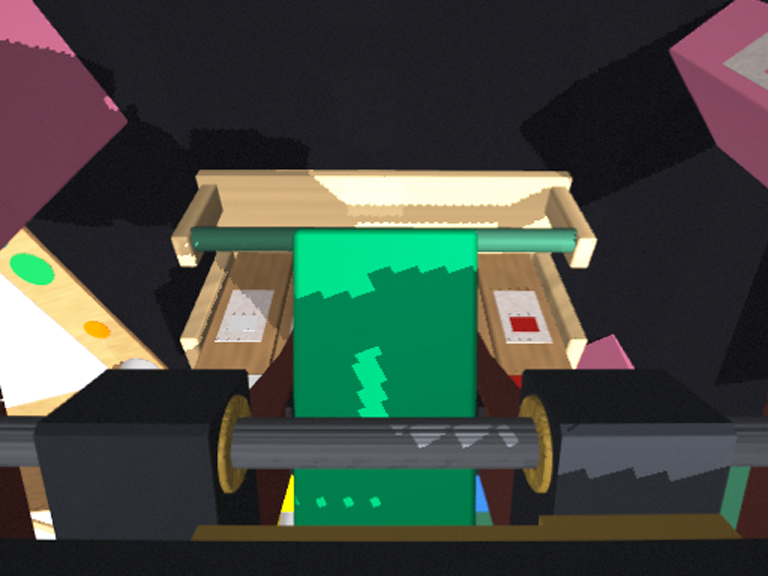

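View pics/s10.png

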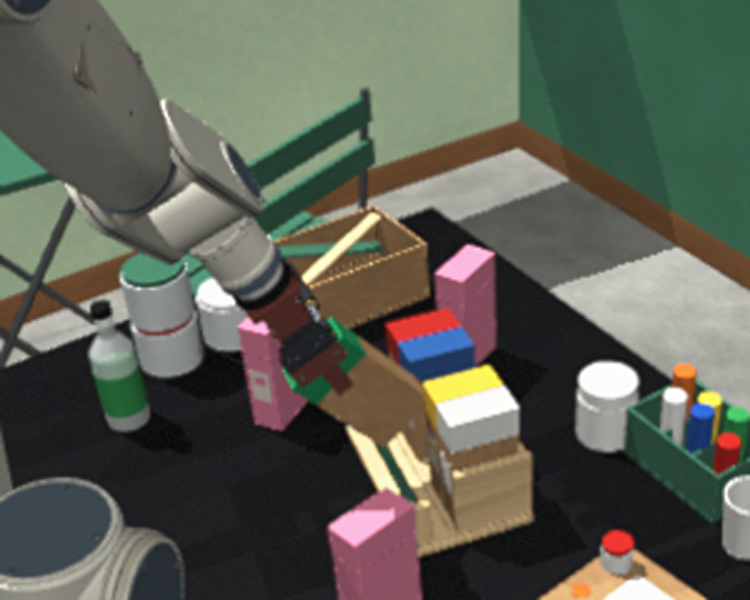

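Request:
jog_arm(steps=[{"dp":[-0.1,0.022,0.2],"turn":[0,0,0],"claw":0},{"dp":[-0.2,0.045,0.4],"turn":[0,0,0],"claw":0},{"dp":[-0.3,0.065,0.6],"turn":[0,0,0],"claw":0},{"dp":[-0.35,0.08,0.8],"turn":[0,0,0],"claw":0},{"dp":[-0.35,0.08,1.0],"turn":[0,0,0],"claw":0},{"dp":[-0.35,0.08,1.0],"turn":[0,0,0],"claw":0}])

```text
t: 10.42
ee_pos: [401.5, 258.1, 287.5]
orientation: [-1.66, -1.338, 0.829]
ft_force: [0.7, 0.2, -1.8]
width: 45.7
```

Request:
jog_arm(steps=[{"dp":[0,0,0.3],"turn":[0,0,0],"claw":0},{"dp":[0,0,0.6],"turn":[0.0117,0.0536,0],"claw":0},{"dp":[0,0,0.9],"turn":[0.0234,0.107,0],"claw":0},{"dp":[0,0,1],"turn":[0.035,0.16,0],"claw":0},{"dp":[0,0,1],"turn":[0.0468,0.2145,0],"claw":0},{"dp":[0,0,1],"turn":[0.0468,0.2145,0],"claw":0},{"dp":[0,0,1],"turn":[0.0468,0.2145,0],"claw":0},{"dp":[0,0,1],"turn":[0.0468,0.2145,0],"claw":0}])

```text
t: 11.08
ee_pos: [403.8, 256.8, 364.9]
orientation: [-1.113, -0.887, 1.13]
ft_force: [-0.3, -0.0, -2.8]
width: 46.0
```

```bash

cat >> h.py <<'E'
def topplane(n="wrist"):
    # green lid plane anywhere, world frame, tool-relative
    d=grab(n); W=cloud(d); hsv=cv2.cvtColor(d["img"],cv2.COLOR_RGB2HSV).astype(int)
    o=d["o"]
    m=(hsv[...,0]>50)&(hsv[...,0]<90)&(hsv[...,1]>120)&(np.linalg.norm(W-o["ee_pos"],axis=-1)<130)
    m=cv2.erode(m.astype(np.uint8),np.ones((3,3)))>0
    L=W[m]; rng=np.random.default_rng(0); best=None
    for _ in range(400):
        a=L[rng.choice(len(L),3,False)]; nn=np.cross(a[1]-a[0],a[2]-a[0]); l=np.linalg.norm(nn)
        if l<1: continue
        nn/=l; k=abs((L-a[0])@nn)<1.5
        if best is None or k.sum()>best.sum(): best=k
    p=L[best]; c=p.mean(0); u,s,v=np.linalg.svd(p-c,full_matrices=False); nn=v[2]*np.sign(v[2][2])
    print("plane",len(p),len(L),"c",c.round(1),"n",nn.round(3),"tilt deg",np.degrees(np.arccos(nn[2])).round(2),"TCP",o["ee_pos"].round(1))
    print("rect",cv2.minAreaRect(p[:,:2].astype(np.float32)))
    return d,c,nn
E
python3 - <<'E'
from h import *
d,c,nn=topplane(); save(d,"w11.png");d=grab("side"); save(d,"s11.png")
delta([450,0,330])
E
```

```text
plane 18280 18595 c [397.2 257.1 419.2] n [0.001 0.001 1.   ] tilt deg 0.09 TCP [403.8 256.8 364.9]
rect ((401.416748046875, 256.1836242675781), (45.91518020629883, 74.70230865478516), 77.14820098876953)
dp [ 0.598 -3.215 -0.445] from [402.1 257.2 365.6] rack [-170.8    1.   365.6] F [-0.3  0.1 -2.9] t 11.18 q [ 0.45  0.15  1.69  0.15  1.49 -0.92] w 45.9
```

View pics/s11.png

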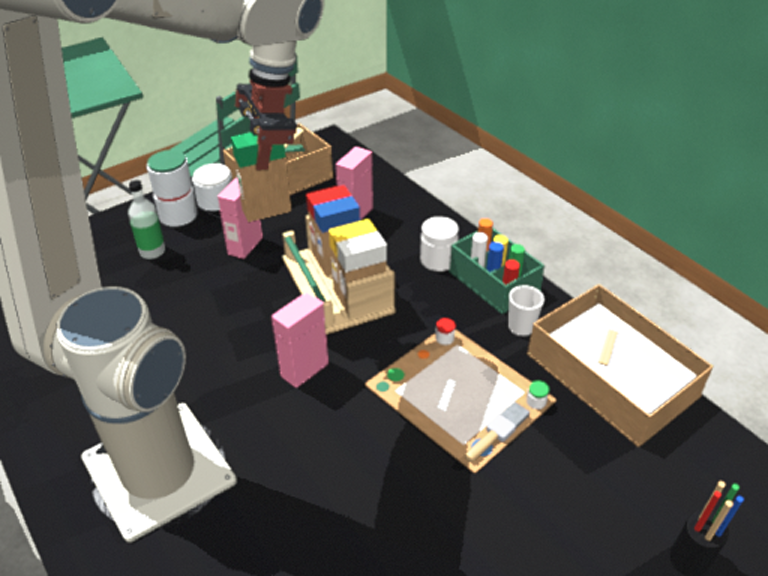

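View pics/w11.png

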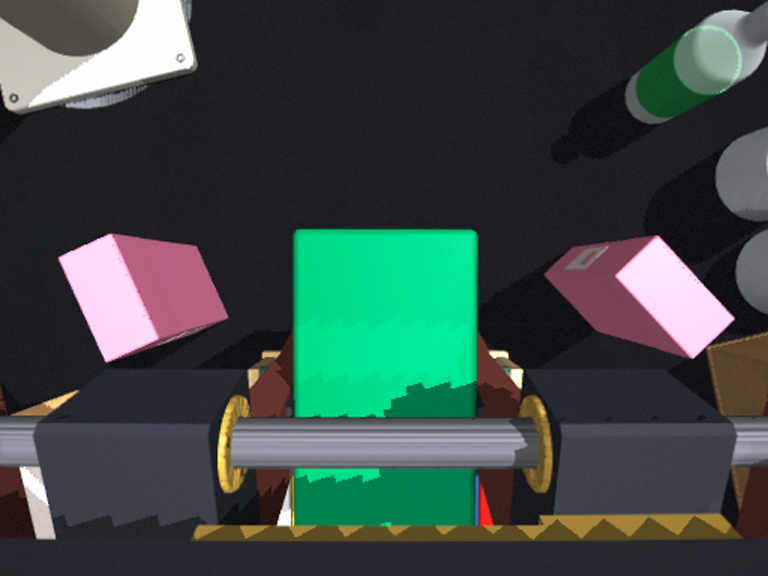

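The box is upright in the gripper (lid tilt 0.1°, foot at z≈249), and the other four boxes stand. Next I'll carry it over to the board.

Request:
jog_arm(steps=[{"dp":[0.08,-0.23,0],"turn":[0,0,0],"claw":0},{"dp":[0.16,-0.5,0],"turn":[0,0,0],"claw":0},{"dp":[0.24,-0.75,0],"turn":[0,0,0],"claw":0},{"dp":[0.32,-0.92,0],"turn":[0,0,0],"claw":0}])

```text
t: 11.52
ee_pos: [427.0, 182.4, 365.2]
orientation: [-1.118, -0.892, 1.131]
ft_force: [-0.2, 0.8, -2.5]
width: 45.7
```

Request:
jog_arm(steps=[{"dp":[0.08,-0.23,0],"turn":[0,0,0],"claw":0},{"dp":[0.16,-0.5,0],"turn":[0,0,0],"claw":0},{"dp":[0.24,-0.75,0],"turn":[0,0,0],"claw":0},{"dp":[0.32,-0.92,0],"turn":[0,0,0],"claw":0}])

```text
t: 11.85
ee_pos: [452.0, 107.7, 365.0]
orientation: [-1.121, -0.893, 1.132]
ft_force: [0.3, -0.3, -2.4]
width: 46.0
```

Request:
jog_arm(steps=[{"dp":[0.08,-0.23,0],"turn":[0,0,0],"claw":0},{"dp":[0.16,-0.5,0],"turn":[0,0,0],"claw":0},{"dp":[0.24,-0.75,0],"turn":[0,0,0],"claw":0},{"dp":[0.32,-0.92,0],"turn":[0,0,0],"claw":0}])

```text
t: 12.18
ee_pos: [477.2, 33.0, 364.8]
orientation: [-1.125, -0.894, 1.133]
ft_force: [0.4, 0.5, -3.0]
width: 46.1
```

Request:
jog_arm(steps=[{"dp":[0.08,-0.23,0],"turn":[0,0,0],"claw":0},{"dp":[0.16,-0.5,0],"turn":[0,0,0],"claw":0},{"dp":[0.24,-0.75,0],"turn":[0,0,0],"claw":0},{"dp":[0.32,-0.92,0],"turn":[0,0,0],"claw":0}])

```text
t: 12.52
ee_pos: [502.6, -41.5, 364.6]
orientation: [-1.127, -0.894, 1.133]
ft_force: [-0.0, 0.1, -3.3]
width: 46.0
```

Request:
jog_arm(steps=[{"dp":[0.08,-0.23,0],"turn":[0,0,0],"claw":0},{"dp":[0.16,-0.5,0],"turn":[0,0,0],"claw":0},{"dp":[0.24,-0.75,0],"turn":[0,0,0],"claw":0},{"dp":[0.32,-0.92,0],"turn":[0,0,0],"claw":0},{"dp":[0.32,-0.92,0],"turn":[0,0,0],"claw":0}])

```text
t: 12.93
ee_pos: [529.0, -116.7, 364.3]
orientation: [-1.13, -0.893, 1.133]
ft_force: [-0.3, -0.4, -2.7]
width: 45.8
```

```bash

python3 - <<'E'
from h import *
d,c,nn=topplane()
delta([554.8,-184.8,200],ori(0.45-.688))
E
```

```text
plane 18023 18320 c [ 522.1 -115.7  418.5] n [-0.012  0.013  1.   ] tilt deg 1.03 TCP [ 529.  -116.7  364.3]
rect ((526.0029907226562, -116.71504211425781), (45.978397369384766, 74.75346374511719), 77.37635803222656)
dp [ 0.329 -0.867 -2.054] turn [0.0033 0.0034 0.0014] from [ 528.5 -115.4  364.3] rack [  32.8 -335.6  364.3] F [-0.8  0.  -3.1] t 12.98 q [-0.23  0.28  1.52 -0.01  1.56 -1.58] w 46.0
```

Request:
jog_arm(steps=[{"dp":[0.1,-0.25,0],"turn":[0.0033,0.0034,0.0014],"claw":0},{"dp":[0.2,-0.5,0],"turn":[0.0033,0.0034,0.0014],"claw":0},{"dp":[0.28,-0.7,0],"turn":[0.0033,0.0034,0.0014],"claw":0},{"dp":[0.335,-0.865,0],"turn":[0.0033,0.0034,0.0014],"claw":0},{"dp":[0.335,-0.865,0],"turn":[0.0033,0.0034,0.0014],"claw":0}])

```text
t: 13.4
ee_pos: [555.8, -186.1, 363.9]
orientation: [-1.112, -0.892, 1.135]
ft_force: [0.1, -0.2, -3.1]
width: 45.8
```

Request:
jog_arm(steps=[{"dp":[0,0,-0.3],"turn":[0,0,0],"claw":0},{"dp":[0,0,-0.6],"turn":[0,0,0],"claw":0},{"dp":[0,0,-0.95],"turn":[0,0,0],"claw":0},{"dp":[0,0,-0.95],"turn":[0,0,0],"claw":0}])

```text
t: 13.73
ee_pos: [552.9, -184.4, 283.0]
orientation: [-1.104, -0.887, 1.137]
ft_force: [-1.5, 0.2, -3.9]
width: 46.0
```

Request:
jog_arm(steps=[{"dp":[0,0,-0.3],"turn":[0,0,0],"claw":0},{"dp":[0,0,-0.6],"turn":[0,0,0],"claw":0},{"dp":[0,0,-0.95],"turn":[0,0,0],"claw":0},{"dp":[0,0,-0.95],"turn":[0,0,0],"claw":0}])

```text
t: 14.07
ee_pos: [550.6, -182.9, 203.6]
orientation: [-1.098, -0.883, 1.139]
ft_force: [-1.0, -0.2, -4.0]
width: 45.9
```

```bash

python3 - <<'E'
from h import *
d,c,nn=topplane(); save(d,"w12.png");d=grab("side"); save(d,"s12.png",(200,130,420,320),3)
delta([555.3,-184.7,136],ori(0.45-.688))
E
```

```text
plane 18040 18403 c [ 545. -183.  258.] n [ 0.016 -0.004  1.   ] tilt deg 0.93 TCP [ 550.6 -182.9  203.6]
rect ((549.0532836914062, -184.04624938964844), (45.65306854248047, 74.26577758789062), 77.52515411376953)
dp [ 0.029 -0.009 -0.898] turn [-0.0009 -0.0029  0.0002] from [ 553.  -184.   207.9] rack [  71.5 -397.3  207.9] F [-0.5  0.2 -1.5] t 14.17 q [-0.33  0.5   1.57 -0.03  1.32 -1.67] w 45.9
```

View pics/s12.png

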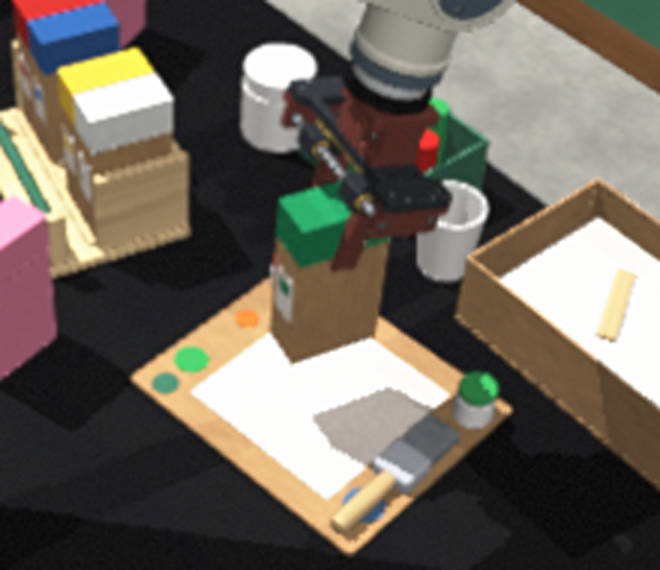

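View pics/w12.png

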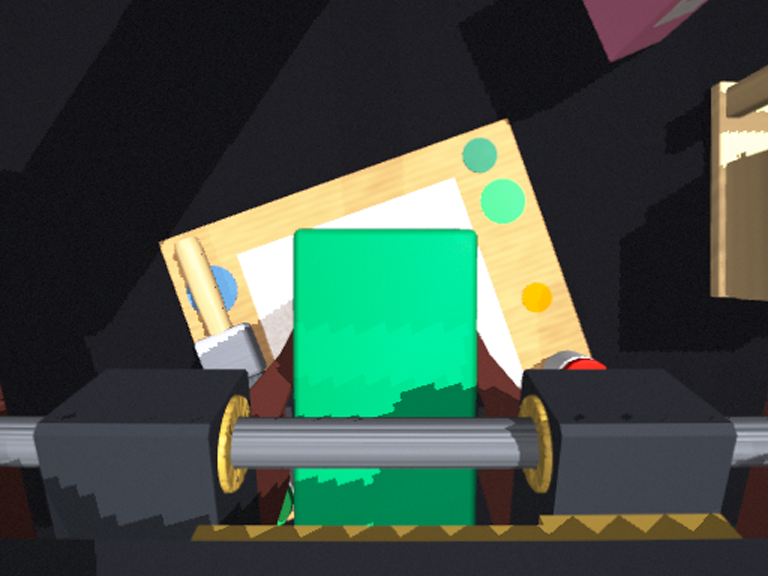

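The box hangs upright above the sheet at about z 90, clear of the pots and brush. Lowering.

Request:
jog_arm(steps=[{"dp":[0.03,-0.01,-0.25],"turn":[-0.001,-0.003,0],"claw":0},{"dp":[0.03,-0.01,-0.5],"turn":[-0.001,-0.003,0],"claw":0},{"dp":[0.03,-0.01,-0.75],"turn":[-0.001,-0.003,0],"claw":0},{"dp":[0.03,-0.01,-0.85],"turn":[-0.001,-0.003,0],"claw":0},{"dp":[0.03,-0.01,-0.85],"turn":[-0.001,-0.003,0],"claw":0},{"dp":[0.03,-0.01,-0.85],"turn":[-0.001,-0.003,0],"claw":0}])

```text
t: 14.67
ee_pos: [556.3, -185.0, 141.5]
orientation: [-1.113, -0.894, 1.135]
ft_force: [0.5, -0.1, -2.4]
width: 45.8
```

```bash

python3 - <<'E'
from h import *
d,c,nn=topplane()
delta([555.3,-184.7,122],ori(0.45-.688))
E
```

```text
plane 18078 18408 c [ 549.9 -184.7  195.8] n [-0.001  0.002  1.   ] tilt deg 0.13 TCP [ 556.3 -185.   141.5]
rect ((554.0709838867188, -185.78921508789062), (45.66301727294922, 74.65332794189453), 77.55634307861328)
dp [-0.016  0.005 -0.248] turn [0.0003 0.0008 0.0002] from [ 556.6 -185.1  141.8] rack [  75.3 -397.6  141.8] F [-0.8 -0.6 -4.2] t 14.72 q [-0.33  0.57  1.61 -0.03  1.19 -1.67] w 46.0
```

Request:
jog_arm(steps=[{"dp":[-0.02,0.005,-0.07],"turn":[0,0,0],"claw":0},{"dp":[-0.02,0.005,-0.13],"turn":[0,0,0],"claw":0},{"dp":[-0.02,0.005,-0.19],"turn":[0,0,0],"claw":0},{"dp":[-0.02,0.005,-0.23],"turn":[0,0,0],"claw":0},{"dp":[-0.02,0.005,-0.25],"turn":[0,0,0],"claw":0},{"dp":[-0.02,0.005,-0.25],"turn":[0,0,0],"claw":0},{"dp":[-0.02,0.005,-0.25],"turn":[0,0,0],"claw":0}])

```text
t: 15.3
ee_pos: [554.9, -184.7, 121.7]
orientation: [-1.114, -0.894, 1.134]
ft_force: [0.5, -0.1, -3.4]
width: 45.8
```

```bash

python3 - <<'E'
from h import *
d,c,nn=topplane()
delta([555.3,-184.7,122],ori(0.45-.688)); d=grab("side"); save(d,"s13.png",(200,130,420,320),3)
E
```

```text
plane 18118 18434 c [ 548.3 -184.5  175.9] n [-0.002  0.001  1.   ] tilt deg 0.16 TCP [ 554.9 -184.7  121.7]
rect ((552.4746704101562, -185.46958923339844), (45.620567321777344, 74.43502044677734), 77.73298645019531)
dp [0.003 0.    0.003] turn [0.0003 0.0008 0.0002] from [ 555.  -184.7  121.8] rack [  73.7 -397.6  121.8] F [-0.8  0.1 -1.8] t 15.35 q [-0.33  0.6   1.62 -0.03  1.16 -1.67] w 45.6
```

View pics/s13.png

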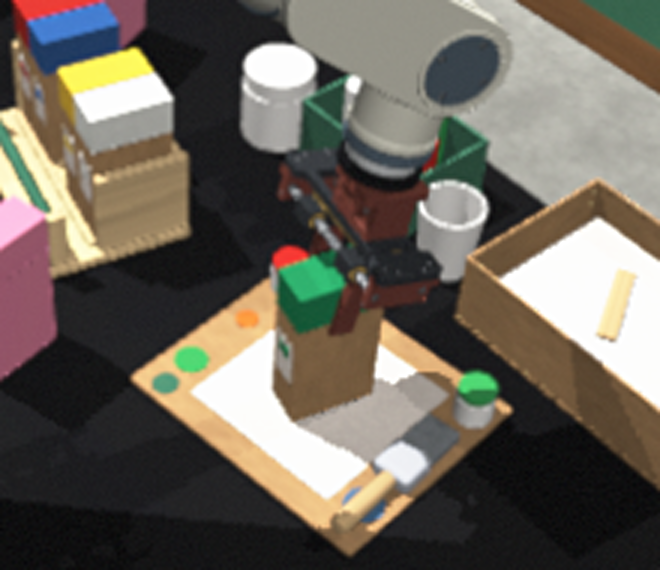

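The foot is about 2 mm above the sheet, so I'll lower it the last bit until contact shows.

Request:
jog_arm(steps=[{"dp":[0,0,-0.012],"turn":[0,0,0],"claw":0},{"dp":[0,0,-0.025],"turn":[0,0,0],"claw":0},{"dp":[0,0,-0.03],"turn":[0,0,0],"claw":0},{"dp":[0,0,-0.03],"turn":[0,0,0],"claw":0},{"dp":[0,0,-0.03],"turn":[0,0,0],"claw":0}])

```text
t: 15.82
ee_pos: [555.2, -184.8, 119.6]
orientation: [-1.114, -0.894, 1.134]
ft_force: [0.1, -0.6, -2.0]
width: 45.7
```

```bash

python3 - <<'E'
from h import *
d,c,nn=topplane()
delta([555.3,-184.7,122],ori(0.45-.688))
for _ in range(3):
  grab("wrist"); print(ctrl.get_obs()["ft_force"].round(1))
E
```

```text
plane 18203 18490 c [ 548.5 -184.4  173.8] n [-0.003  0.003  1.   ] tilt deg 0.22 TCP [ 555.2 -184.8  119.6]
rect ((552.7368774414062, -185.50587463378906), (45.67988586425781, 74.39563751220703), 77.62590789794922)
dp [0.002 0.001 0.03 ] turn [0.0003 0.0009 0.0002] from [ 555.2 -184.8  119.6] rack [  73.8 -397.6  119.6] F [-0.2  0.2 -1.1] t 15.87 q [-0.33  0.6   1.62 -0.03  1.15 -1.67] w 45.8
[ 0.1  0.3 -1.3]
[ 0.2  0.3 -0.5]
[ 0.5 -0.4 -0.4]
```

The weight has come off the wrist (-3 → -0.8 N) and the lid is at 173.8, so the foot is at about 3.8: standing on the sheet. Releasing.

Request:
jog_arm(steps=[{"dp":[0,0,-0.006],"turn":[0,0,0],"claw":0},{"dp":[0,0,-0.006],"turn":[0,0,0],"claw":0},{"dp":[0,0,-0.006],"turn":[0,0,0],"claw":0.55},{"dp":[0,0,-0.006],"turn":[0,0,0],"claw":0.6},{"dp":[0,0,-0.006],"turn":[0,0,0],"claw":0.7},{"dp":[0,0,-0.006],"turn":[0,0,0],"claw":0.85},{"dp":[0,0,-0.006],"turn":[0,0,0],"claw":1},{"dp":[0,0,-0.006],"turn":[0,0,0],"claw":1},{"dp":[0,0,-0.006],"turn":[0,0,0],"claw":1},{"dp":[0,0,-0.006],"turn":[0,0,0],"claw":1}])

```text
t: 16.85
ee_pos: [555.2, -184.8, 119.1]
orientation: [-1.114, -0.894, 1.134]
ft_force: [-0.1, 0.3, 0.3]
width: 86.8
```

```bash

python3 - <<'E'
from h import *
d,c,nn=topplane(); save(d,"w14.png")
delta([555.3,-184.7,122],ori(0.45-.688)); d=grab("side"); save(d,"s14.png",(200,130,420,320),3)
E
```

```text
plane 18357 18677 c [ 549.5 -185.2  173.8] n [-0.     0.001  1.   ] tilt deg 0.07 TCP [ 555.2 -184.8  119.1]
rect ((554.9200439453125, -186.11026000976562), (45.408668518066406, 78.05821228027344), 77.46244812011719)
dp [0.002 0.001 0.036] turn [0.0003 0.0009 0.0002] from [ 555.2 -184.8  119.1] rack [  73.8 -397.6  119.1] F [-1.   0.6 -0.1] t 16.9 q [-0.33  0.6   1.62 -0.03  1.15 -1.67] w 87.2
```

View pics/w14.png

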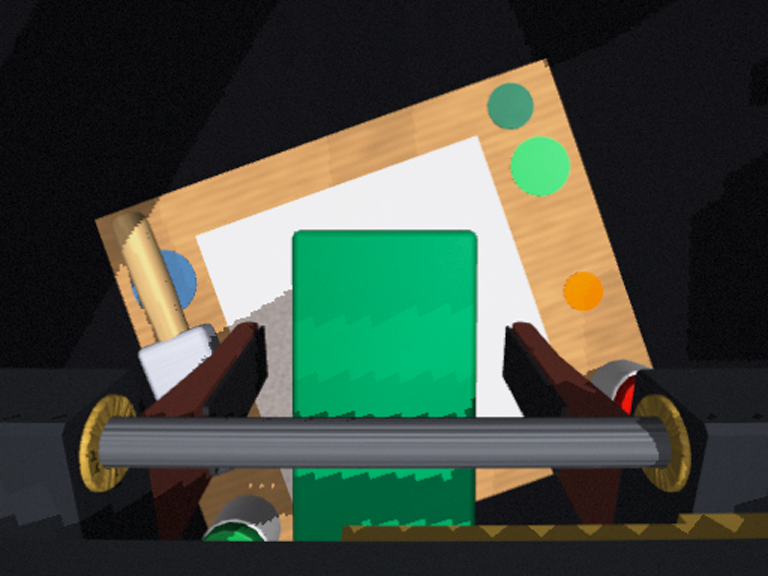

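The box stands free between the open fingers, (250,350) and (515,350), with its lid level at 0.07°. I'll retreat straight up along the tool axis.

Request:
jog_arm(steps=[{"dp":[0.05,-0.01,0.2],"turn":[0,0,0],"claw":1},{"dp":[0.11,-0.025,0.45],"turn":[0,0,0],"claw":1},{"dp":[0.17,-0.04,0.7],"turn":[0,0,0],"claw":1},{"dp":[0.24,-0.05,0.98],"turn":[0,0,0],"claw":1},{"dp":[0.24,-0.05,0.98],"turn":[0,0,0],"claw":1}])

```text
t: 17.37
ee_pos: [577.5, -189.7, 201.8]
orientation: [-1.121, -0.899, 1.132]
ft_force: [1.2, -0.4, 0.4]
width: 87.7
```

Request:
jog_arm(steps=[{"dp":[0.05,0,0.4],"turn":[0,0,0],"claw":1},{"dp":[0.1,0,0.8],"turn":[0,0,0],"claw":1},{"dp":[0.1,0,1],"turn":[0,0,0],"claw":1},{"dp":[0.1,0,1],"turn":[0,0,0],"claw":1}])

```text
t: 17.7
ee_pos: [587.3, -190.3, 285.4]
orientation: [-1.127, -0.903, 1.131]
ft_force: [-0.8, -0.5, -0.7]
width: 87.9
```

Request:
jog_arm(steps=[{"dp":[0,0,0.4],"turn":[0,0,0],"claw":1},{"dp":[0,0,0.8],"turn":[0,0,0],"claw":1},{"dp":[0,0,1],"turn":[0,0,0],"claw":1},{"dp":[0,0,1],"turn":[0,0,0],"claw":1},{"dp":[0,0,1],"turn":[0,0,0],"claw":1}])

```text
t: 18.12
ee_pos: [587.0, -190.2, 364.2]
orientation: [-1.126, -0.902, 1.131]
ft_force: [-0.6, -0.2, -0.6]
width: 87.8
```

```bash

python3 - <<'E'
from h import *
d=grab("wrist"); save(d,"w15.png"); W=cloud(d);hsv=cv2.cvtColor(d["img"],cv2.COLOR_RGB2HSV).astype(int)
m=(hsv[...,0]>50)&(hsv[...,0]<90)&(hsv[...,1]>120)&(abs(W[...,2]-174)<8); p=W[m]; print(p.mean(0),cv2.minAreaRect(p[:,:2].astype(np.float32)))
d=grab("side"); save(d,"s15.png"); delta([0,0,0])
W=cloud(d);hsv=cv2.cvtColor(d["img"],cv2.COLOR_RGB2HSV).astype(int);H,S,V=np.moveaxis(hsv,-1,0)
X,Y,z=np.moveaxis(W,-1,0); m=(abs(z-182)<6)&(X>300)&(X<750)&(Y>80)&(Y<340)
for nm,c in dict(red=((H<8)|(H>172))&(S>150),blue=(H>100)&(H<125)&(S>120),yellow=(H>22)&(H<35)&(S>150),white=(S<40)&(V>150)).items():
    p=W[m&c]; print(nm,len(p),p.mean(0).round(1))
E
```

```text
[ 560.32132428 -187.46563222  173.71698592] ((560.5794067382812, -187.16371154785156), (44.423583984375, 88.26057434082031), 77.35960388183594)
dp [-7.329  2.374 -4.533] from [ 586.3 -189.9  362.6] rack [ 105.4 -395.9  362.6] F [ 0.6 -0.3 -1.3] t 18.22 q [-0.32  0.41  1.35 -0.02  1.61 -1.67] w 87.7
red 196 [590.4 309.7 180.4]
blue 236 [577.1 260.2 180.1]
yellow 223 [557.2 172.8 180.2]
white 303 [545.2 122.1 181.6]
```

View pics/s15.png

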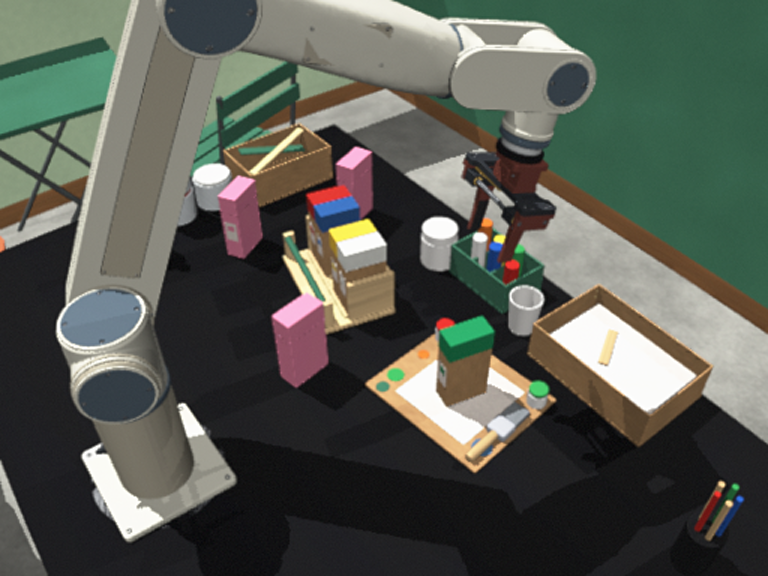

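The box stands upright at (560.5, -187), within 2 mm of the sheet centre (559.8, -186.3). The other boxes and the bystanders are in place and the arm is clear, so I'm handing in.

```bash
python3 -c "
from workcell import ctrl
print(ctrl.close_job())"
```

```text
the job is handed in; nothing more can be done
None
```

I tipped the green box out from behind until it leaned on the rail. I then took hold of it, pulled it free along its own axis, stood it on the sheet, and let go only once it rested there. The job is handed in at about 18 s of the 61 s; no verdict was reported.

**Tipping:** the box leaned at 39.5° with about zero force on the tool. I took that as the rail carrying it; I had no direct reading of the rail contact.

**Gripping:** gripping squarely along the box would have taken joint 4 past its limit. I gripped about 14° off its axis instead, and the box came out upright with no slip.

**Placing:** the lid was level within 0.1°, measured just after release. The box's centre is about 1 mm from the sheet's centre, and its foot is at z ≈ 4, on the board's surface.

**Everything else:** after the move, the yellow and white lids measured within about 0.5 mm of their starting positions. Blue differed by about 4 mm and red by about 6 mm. I think most of that comes from seeing more of those lids with the green box gone, and both are well under the 30 mm limit. The pots, tub, cup and brush looked unmoved by eye; I did not measure them.

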